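# Set up a silencer pot on the tacking fixture

### The arm

A 7-joint arm with a two-finger parallel gripper is mounted at the origin on the work surface. World frame = base frame: x ahead of the robot, y to its left, z up, the work surface at z = 0. Lengths are in mm, angles in rad, forces in N, time in s.
With the tool pointing down it reaches from about 400 to 850 mm from the base axis. Payload 4.5 kg.
Tool frame: the origin (TCP) lies midway between the tips of the shut fingers; the grasp point (between the pads) lies robot.tcp_to_grasp behind it (robot.tcp_to_grasp is the distance from the TCP to the grasp point, in mm); z points along the fingers, y is the direction in which the jaws open and shut (so a half turn about z gives the same grasp; the last joint's range is limited). The gripper opens to 88 mm and grips with 3 to 60 N. Pads are 18 mm wide; open, the fingers measure 123 mm over their backs; the gripper's body (75 mm by 187 mm) begins 45 mm behind the grasp point.
Start: joints at [1.353, 0.689, -0.195, 1.565, 0.157, 0.902, -0.215], TCP at [155.745, -605.307, 238.743] pointing down, gripper open.
Joint ranges: [-3.01, 3.01], [-0.46, 2.08], [-1.47, 1.51], [0.13, 2.56], [-1, 4.14], [0.04, 2.09], [-2.66, 2.66]. Speed limits (rad/s): [2.57, 2.57, 3.14, 3.14, 3.14, 3.14, 3.14].

### API

Orientations are given as a unit quaternion [w, x, y, z].
In Python, from rig import robot gives the robot as it stands.
- The arm moves only by the tool move_arm, never from a script. Its argument "commands" is a list of rows, each an object with "slide": the shift along the tool's x, y, z each as a share of 0.5 m, from -1 to 1, a list of three; "dr": the turn, a rotation vector about the tool's x, y, z each as a share of 4 degrees, from -1 to 1, a list of three; "jaw": the gripper command: -1 is fully open, 1 is shut, values between are in proportion. In form: [{"slide": [x, y, z], "dr": [ax, ay, az], "jaw": jaw}, ...]. A call has 1 to 5 rows; each row shifts and turns the commanded pose from where the row before left it, along the tool's axes as they then stand; what a row does not reach is not made up. A row lasts 1/10 s, in which the tool goes at most 50 mm and 8.59 degrees, less where a joint would pass 70% of its speed; a pose out of reach is approached as far as the arm can. A call with a number of a shift or a turn outside -1 to 1 is refused whole. A call with a gripper value outside its range is refused whole. The fingers move at their own pace and stop on an object; the grip force is fixed at half the most. Time passes only in rows, so rows that do not move let the fingers close. It gives the time, the measured TCP pose, the force and the opening at its end, in the units of the state.
- robot.sense(): the state, without advancing time (a new reading comes with each control period).
- robot.read_camera(name): name is "scene" or "top" or "wrist"; returns a dict with "frame" (400x640x3 uint8, red, green, blue), "vfov" (degrees; the focal length in pixels is half the picture's height over the tangent of half this angle, whatever the lens; pixels are square), "cx", "cy" (the principal point, pixels), "k1" (the pictures are not rectified: a ray, as slopes to the right and down, at radius r is drawn at 1 + k1 r^2 times it, then the intrinsics apply), "pose" (4x4, takes a point from camera to world coordinates). Camera axes: x right, y down, z forward; pixel columns grow to the right and rows downward; lengths in mm; the calibration is good to about 2 mm. A picture is of the moment at which its call begins. There is no depth.
- robot.finish_job(): hands the job in, once; it reports no verdict.
The state is a dict: "clock": time; "joint_positions": joint angles; "joint_velocities": joint speeds; "tau": joint torques, N m; "position": TCP position; "tcp_rot": TCP orientation; "ft_force": force on the tool from outside, world axes, zero at the start; "torque": the same for the moment, N m; "grip_width": finger opening in mm.
Only numpy, scipy, OpenCV 4.12 (cv2) and the standard library are available. Lean on these libraries where they do the work, as an engineer would, in place of code of your own. Each camera call takes 0.05 s, during which the arm holds its last target.

### The job

Set up the silencer for tacking: stand the plain steel cup mouth up on the middle of the fixture's orange seat, stand the baffle upright inside it, then set the cup with the pipe stub mouth down on top, rim squarely on rim with the walls flush all round. Then swing the clamp arm over and lower it by its knob, without letting it slam, until its pad rests on the stub, and let go. Set the parts down rather than dropping them, keep them upright, and leave the other things on the bench where they are.

Things in the scene. Friction and masses are not known exactly. Their poses are not given: they have to be found in the camera images.
- lower_cup: lower cup: plain bare-steel round cup standing mouth up; outside diameter 66 mm, height 60 mm, wall 6 mm (inside diameter 54 mm), floor 6 mm thick, about 0.3 kg. Origin centre of its underside, z up to the mouth; its yaw means nothing
- upper_cup: upper cup: pale aluminium-coloured cup standing mouth down, with a copper-coloured pipe stub standing up from the middle of its closed end. Cup: outside diameter 66 mm, height 60 mm, wall 6 mm, inside depth 54 mm; stub: diameter 28 mm, 38 mm tall (from 60 to 98 mm above the rim), solid enough to grip. About 0.32 kg. Origin centre of its mouth (the rim plane), z up through the stub
- baffle: baffle: dark steel disc, 44 mm diameter and 6 mm thick, with an upright brass rod, 16 mm diameter, on its middle; 101 mm tall in all, stands on its disc, about 0.14 kg. Origin centre of the disc's underside, z up along the rod
- fixture: green tacking fixture, fixed to the bench for the run: base plate 200 x 110 x 12 mm with an orange round seat (90 mm diameter, top 20 mm above the bench) and a green double post 90 mm from the seat centre along the fixture's own +x (post 26 x 42 mm, up to 208 mm high). Origin under the seat centre at bench level; z up; the clamp's hinge axis is parallel to its y
- seat (a point): centre of the top face of the orange seat, 20 mm above the bench, axes as the fixture's
- clamp_hinge (a point): the clamp's hinge axis at the top of the post, 90 mm along the fixture's +x from the seat centre and 196 mm above the bench
- clamp_knob (a point): centre of the black ball knob, 30 mm diameter, at the free end of the yellow clamp arm (arm 18 mm wide, 12 mm thick), 130 mm from the hinge axis
- clamp (a joint): clamp arm angle, rad: 0 = level over the seat (knob on the fixture's -x side), 1.57 = straight up, up to 2.2 = leaning back away from the seat, as it starts. The 24 mm black pad under the arm, 90 mm from the hinge, meets a right stack's top (178 mm above the bench) at 0. Slightly stiff (0.15 N m): stays put leaning back, but falls by its weight (0.3 kg) from about 35 degrees past upright
- spare_cap: bystander: red-primed open steel cap, 84 mm diameter, 45 mm tall, mouth up, wider and shorter than the silencer's cups; origin centre of its underside
- steel_block: bystander: bare steel block 60 x 40 x 30 mm; origin centre of its underside
- hammer: bystander: hammer lying on the bench; origin at its underside
- wrench: bystander: wrench lying on the bench; origin at its underside
- wire_brush: bystander: brush lying on the bench; origin at its underside
- paint_tin: bystander: closed blue tin, 76 mm diameter, 110 mm tall; origin centre of its underside
Not all that is in view belongs to the job. What is shaped like the lower_cup but brown is not meant.

How it is judged (in metres and radians):
On the way, in this order (a step that is already met when the one before it is completed fails the run):
1. the lower cup stands mouth up on the seat, let go, the clamp still open (horizontal distance between lower_cup and seat below 0.012 m and z of lower_cup in the frame of seat between -0.003 and 0.003 m and angle between lower_cup's own z axis and vertical below 0.06 rad and contact force between the fingers and lower_cup below 0.05 N and linear speed of lower_cup below 0.02 m/s and value of joint clamp above 0.3 rad), for 0.2 s.
2. the baffle stands upright on the floor of the lower cup, let go (horizontal distance between lower_cup and seat below 0.012 m and z of lower_cup in the frame of seat between -0.003 and 0.003 m and angle between each of lower_cup, baffle's own z axis and vertical below 0.06 rad and horizontal distance between baffle and lower_cup below 0.012 m and z of baffle in the frame of lower_cup between 0.003 and 0.01 m and contact force between the fingers and baffle below 0.05 N and linear speed of baffle below 0.02 m/s and value of joint clamp above 0.3 rad), for 0.2 s.
3. the upper cup stands mouth down on the lower cup, rim on rim, let go before the clamp comes down (horizontal distance between lower_cup and seat below 0.012 m and z of lower_cup in the frame of seat between -0.003 and 0.003 m and angle between each of lower_cup, baffle, upper_cup's own z axis and vertical below 0.06 rad and horizontal distance between baffle and lower_cup below 0.012 m and z of baffle in the frame of lower_cup between 0.003 and 0.01 m and horizontal distance between upper_cup and lower_cup below 0.005 m and z of upper_cup in the frame of lower_cup between 0.057 and 0.063 m and contact force between the fingers and upper_cup below 0.05 N and linear speed of upper_cup below 0.02 m/s and value of joint clamp above 0.3 rad), for 0.2 s.
4. the clamp's pad is down on the stub (horizontal distance between lower_cup and seat below 0.012 m and z of lower_cup in the frame of seat between -0.003 and 0.003 m and angle between each of lower_cup, baffle, upper_cup's own z axis and vertical below 0.06 rad and horizontal distance between baffle and lower_cup below 0.012 m and z of baffle in the frame of lower_cup between 0.003 and 0.01 m and horizontal distance between upper_cup and lower_cup below 0.005 m and z of upper_cup in the frame of lower_cup between 0.057 and 0.063 m and value of joint clamp between -0.04 and 0.04 rad), for 0.2 s.
At the end, for the whole second after the job is handed in: Lower cup upright on the seat within 12 mm of centre; baffle upright on its floor, within 12 mm of its axis; upper cup mouth down on its rim, within 5 mm of its axis and 3 mm in height, tilts under 0.06 rad; clamp level within 0.04 rad, pad on the stub; all at rest (all of step 4 and linear speed of each of lower_cup, upper_cup, baffle below 0.02 m/s and velocity of joint clamp between -0.1 and 0.1 rad/s); the robot touches nothing.
It fails at once if a cup or the baffle is tipped over or laid down (more than 35 degrees) (angle between any of lower_cup, upper_cup, baffle's own z axis and vertical above 0.61 rad).
It fails at once if a cup or the baffle is dropped (falls free of the fingers faster than 0.45 m/s, about 10 mm of drop) ((contact force between the fingers and lower_cup below 0.05 N and linear speed of lower_cup above 0.45 m/s) or (contact force between the fingers and upper_cup below 0.05 N and linear speed of upper_cup above 0.45 m/s) or (contact force between the fingers and baffle below 0.05 N and linear speed of baffle above 0.45 m/s)).
It fails at once if the clamp slams down (faster than 3 rad/s below 0.6 rad) (value of joint clamp below 0.6 rad and velocity of joint clamp below -3 rad/s).
It fails at once if another thing on the bench is moved more than 30 mm (distance of any of spare_cap, steel_block, hammer, wrench, wire_brush, paint_tin from where it was at the start of the episode above 0.03 m).
It also fails if it takes over 72 s, if anything falls off the work surface, if the arm or the gripper's body presses on something with over 40 N, if the wrist force passes 120 N, or if a joint passes its speed limit or range.

## Working session

There is one attempt and no reset: what is moved stays moved. The work goes in short steps, Python scripts to look and compute and a tool call to move; the robot and the scene stay as the last step left them, time stands still between calls to the robot, and variables do not carry over. Pictures are saved under pics/ and viewed, and the job is handed in when it is done.

Besides the shell and the picture viewer there is one more tool, called after ">>>" as a command line: name --argument value ..., lists and objects as JSON in quotes. move_arm: Moves the arm, as the interface text tells. Shift numbers are shares of 0.5 m and turn numbers shares of 4 degrees, none past 1 either way. Its arguments: {"type":"object","properties":{"commands":{"type":"array"}},"required":["commands"]}

```bash
ls; mkdir -p pics
python3 - <<'E'
from rig import robot
import cv2
print(robot.tcp_to_grasp, robot.sense())
for n in ["scene","top","wrist"]:
    c=robot.read_camera(n)
    cv2.imwrite(f"pics/{n}0.png",c["frame"][:,:,::-1])
    print(n,c["vfov"],c["cx"],c["cy"],c["k1"],c["pose"].tolist() if hasattr(c["pose"],'tolist') else c["pose"])
E
```

```text
pics
18.700000000000003 {'clock': 0.0, 'joint_positions': array([ 1.35280999,  0.68998647, -0.19450942,  1.56634158,  0.15728069,
        0.90247948, -0.21511997]), 'joint_velocities': array([ 1.19654125e-03,  9.23764194e-04, -5.03503605e-05,  1.10203222e-03,
        5.50115856e-04, -5.55459456e-04, -1.23286234e-03]), 'tau': array([-3.88485087e-04, -5.27554464e+01, -1.26711644e+00, -1.53429240e+01,
       -5.25842293e-02,  6.51793162e-03,  1.32008986e-04]), 'position': array([ 155.50757992, -604.69593437,  237.90900774]), 'tcp_rot': array([-8.96433707e-04,  9.92082450e-01,  1.25584949e-01, -1.72721623e-04]), 'ft_force': array([ 0.12299824, -0.28904986, -0.20609645]), 'torque': array([0.00357629, 0.00203638, 0.03204871]), 'grip_width': 88.07903313227702}
scene 53.89289975723812 321.6308749879572 200.03137125372797 -0.009314399997669696 [[0.6368279569352192, 0.4798404900095089, -0.6034925495920799, 1330.174733372645], [0.7706438972300939, -0.3721635698442357, 0.5173028715779636, -610.5279075414511], [0.02362492175070814, -0.7945107811906827, -0.6067903110993482, 866.753073892008], [0.0, 0.0, 0.0, 1.0]]
top 48.5380663344086 323.585904636065 206.37669076034032 -0.06394398147098089 [[0.0002101941954360613, -0.9976715877479767, 0.0682008711002395, 529.0242436196928], [-0.9997869969170651, 0.0011978522879558075, 0.02060402740855875, 22.788141366046975], [-0.020637747308187626, -0.06819067495140017, -0.997458828842432, 1395.3146559929708], [0.0, 0.0, 0.0, 1.0]]
wrist 69.38558502876694 320.48956940887985 196.10581762611295 -0.0044690706431437174 [[0.2489763336513627, -0.926756271788706, -0.28130694620257984, 227.3830779664555], [-0.9685081794060768, -0.2387344277227668, -0.0706949746686956, -585.5061417700135], [-0.0016406416579547278, 0.2900494539215319, -0.9570102520740148, 384.3612924209189], [0.0, 0.0, 0.0, 1.0]]
```

View pics/scene0.png

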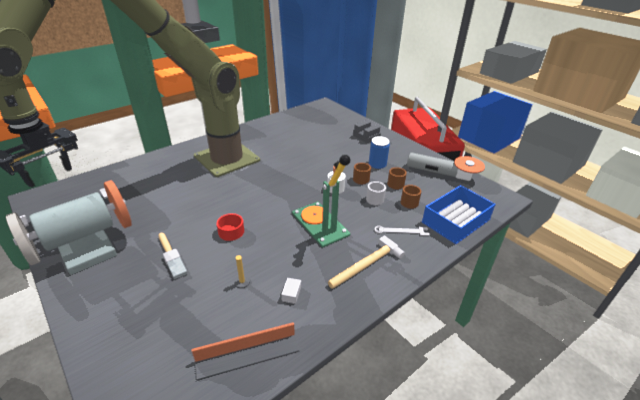

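View pics/top0.png

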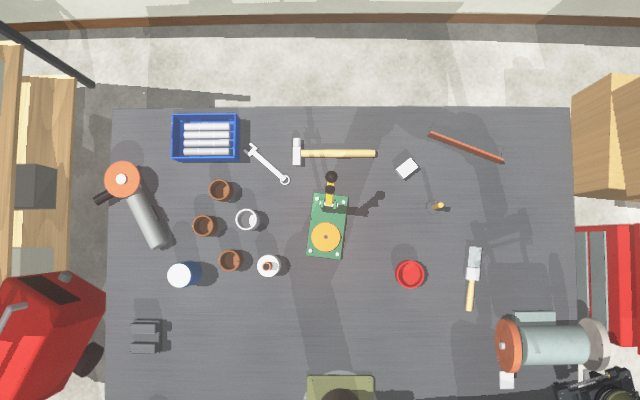

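View pics/wrist0.png

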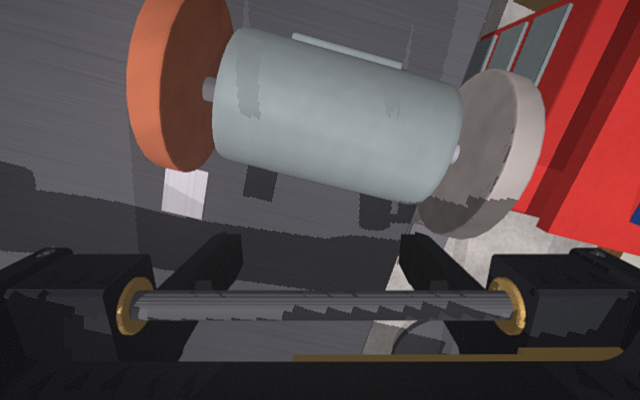

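The top view shows the seat at (326,237), the post behind it, lower cup (247,219), upper cup (268,265), baffle (436,207) and the red cap (410,274). I'll measure these next.

```bash
cat > h.py <<'E'
import numpy as np, cv2
from rig import robot
def cam(n): return robot.read_camera(n)
def K(c):
    f=200/np.tan(np.radians(c["vfov"]/2)); return np.array([[f,0,c["cx"]],[0,f,c["cy"]],[0,0,1.]])
def ray(c,uv):
    k=K(c); uv=np.asarray(uv,float).reshape(-1,1,2)
    p=cv2.undistortPoints(uv,k,np.array([c["k1"],0,0,0,0])).reshape(-1,2)
    P=np.array(c["pose"]); d=np.c_[p,np.ones(len(p))]@P[:3,:3].T
    return P[:3,3],d
def onz(c,uv,z):
    o,d=ray(c,uv); return o+d*((z-o[2])/d[:,2])[:,None]
def proj(c,X):
    P=np.array(c["pose"]); q=(np.asarray(X,float).reshape(-1,3)-P[:3,3])@P[:3,:3]
    s=q[:,:2]/q[:,2:]; r=(s**2).sum(1,keepdims=True); s=s*(1+c["k1"]*r)
    k=K(c); return s*k[0,0]+[c["cx"],c["cy"]]
def tri(c1,u1,c2,u2):
    o1,d1=ray(c1,u1);o2,d2=ray(c2,u2)
    A=np.zeros((3,3));b=np.zeros(3)
    for o,d in((o1,d1[0]),(o2,d2[0])):
        d=d/np.linalg.norm(d);M=np.eye(3)-np.outer(d,d);A+=M;b+=M@o
    return np.linalg.solve(A,b)
def crop(c,x0,y0,x1,y1,s,name):
    cv2.imwrite("pics/"+name,cv2.resize(c["frame"][y0:y1,x0:x1,::-1],None,fx=s,fy=s,interpolation=cv2.INTER_CUBIC))
def cents(c,mask,minA=20):
    n,l,st,ce=cv2.connectedComponentsWithStats(mask.astype(np.uint8))
    return [(st[i].tolist(),ce[i].round(2).tolist()) for i in range(1,n) if st[i][4]>=minA]
E
python3 - <<'E'
from h import *
t=cam("top"); s=cam("scene")
crop(t,180,160,340,280,5,"tc1.png"); crop(t,290,150,460,300,4,"tc2.png"); crop(s,270,130,450,250,4,"sc1.png")
hsv=cv2.cvtColor(t["frame"],cv2.COLOR_RGB2HSV)
H,S,V=cv2.split(hsv)
print("orange/yellow",cents(t,(H>12)&(H<28)&(S>150)&(V>120)))
print("green",cents(t,(H>60)&(H<90)&(S>100)&(V>50),100))
print("white", cents(t,(S<40)&(V>170)&(np.arange(640)[None]>190)&(np.arange(640)[None]<300)&(np.arange(400)[:,None]>190)&(np.arange(400)[:,None]<300)))
E
```

```text
orange/yellow []
green []
white [([235, 208, 22, 22, 198], [246.87, 219.07]), ([257, 255, 23, 22, 322], [267.88, 265.32])]
```

View pics/tc1.png

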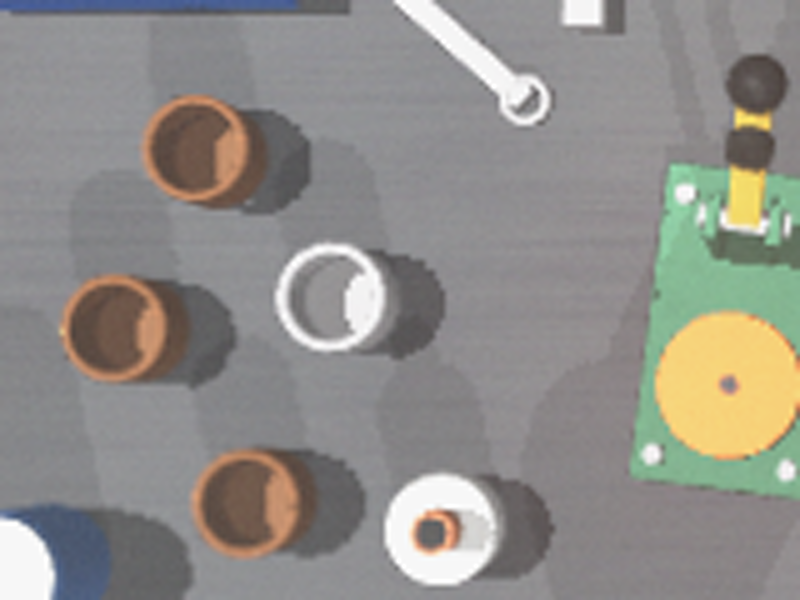

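View pics/tc2.png

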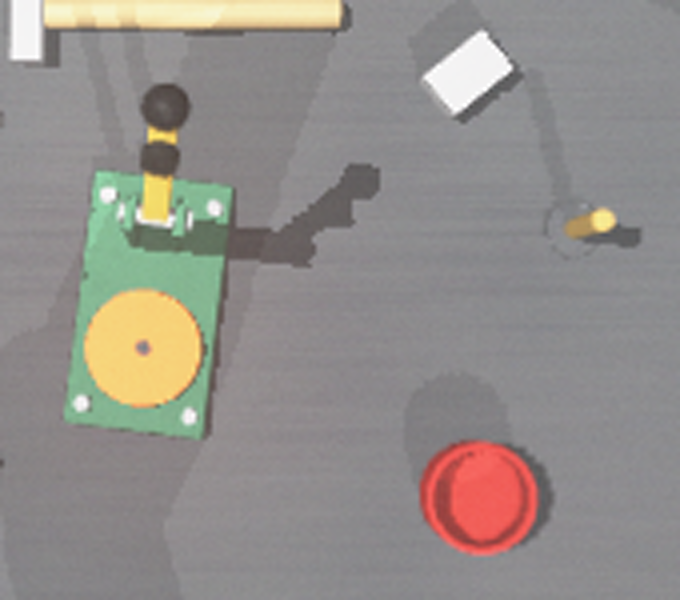

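View pics/sc1.png

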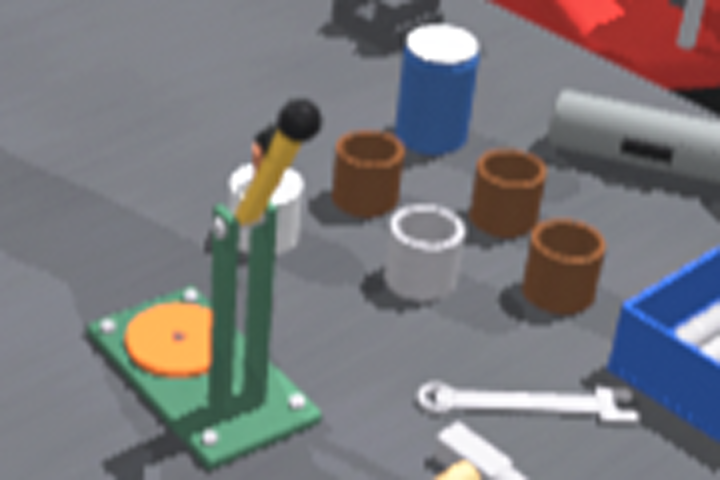

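The cups are clearly identifiable: the steel one at (247,219) among three brown decoys, and the aluminium one at (268,265). The colour thresholds returned nothing, so I'll check pixel values.

Run:
```python
from h import *
t=cam("top"); s=cam("scene")
hsv=cv2.cvtColor(np.ascontiguousarray(t["frame"]),cv2.COLOR_RGB2HSV)
for n,(x,y) in dict(seat=(320,240),green=(325,215),cupring=(246,209),bare=(300,300),knob=(331,176),rod=(440,205),ucup=(260,272),stub=(263,267),bench=(360,350)).items(): print(n,t["frame"][y,x],hsv[y,x])
```

```text
seat [247 211 122] [ 21 129 247]
green [136 186 150] [ 68  69 186]
cupring [242 241 242] [150   1 242]
bare [133 133 134] [120   2 134]
knob [107 100  98] [  7  21 107]
rod [246 234 147] [ 26 103 246]
ucup [247 247 247] [  0   0 247]
stub [150 119 108] [  8  71 150]
bench [134 136 140] [110  11 140]
```

```bash
cat >> h.py <<'E'
def sub(c,x0,y0,x1,y1,f,S=8):
    """upsampled-crop mask via f(rgb float,hsv); returns contour points (full-res px) of the hull of the largest blob"""
    im=cv2.resize(np.ascontiguousarray(c["frame"][y0:y1,x0:x1]),None,fx=S,fy=S,interpolation=cv2.INTER_LINEAR)
    hsv=cv2.cvtColor(im,cv2.COLOR_RGB2HSV); m=f(im.astype(int),hsv.astype(int)).astype(np.uint8)
    cs,_=cv2.findContours(m,cv2.RETR_EXTERNAL,cv2.CHAIN_APPROX_NONE)
    k=max(cs,key=cv2.contourArea); h=k
    return (h.reshape(-1,2)+.5)/S-.5+[x0,y0]
def circ(c,pts,z,hull=True):
    """circle fit of the world points (plane z): centre,diameter,rms"""
    P=onz(c,pts,z)[:,:2].astype(np.float32)
    if hull: P=cv2.convexHull(P).reshape(-1,2)
    A=np.c_[2*P,np.ones(len(P))]; m=P.mean(0); Q=P-m
    s=np.linalg.lstsq(np.c_[2*Q,np.ones(len(Q))],(Q**2).sum(1),rcond=None)[0]
    r=np.sqrt(s[2]+s[0]**2+s[1]**2)
    return (s[:2]+m).round(1),round(2*r,1),round(float(np.std(np.linalg.norm(Q-s[:2],axis=1))),2)
E
python3 - <<'E'
from h import *
t=cam("top"); s=cam("scene")
print("lower",circ(t,sub(t,230,203,264,236,lambda r,h:(h[...,1]<40)&(h[...,2]>188)),60))
print("upper",circ(t,sub(t,252,250,284,282,lambda r,h:((h[...,1]<40)&(h[...,2]>188))),60))
print("stub",circ(t,sub(t,252,250,284,282,lambda r,h:((r[...,0]-r[...,2])>25)),98))
print("seat",circ(t,sub(t,305,215,350,258,lambda r,h:(h[...,1]>95)&(h[...,0]<30)),20))
g=sub(t,295,185,360,265,lambda r,h:((r[...,1]-r[...,0])>20)|((h[...,1]>95)&(h[...,0]<30)))
rc=cv2.minAreaRect(onz(t,g,12)[:,:2].astype(np.float32)); print("plate",rc,cv2.boxPoints(rc).tolist())
print("rodtop",onz(t,sub(t,425,195,450,215,lambda r,h:(r[...,0]-r[...,2]>60)&(r[...,0]>235)).mean(0),101))
im=s["frame"]
crop(s,215,240,265,300,8,"sc2.png"); crop(t,425,192,455,222,16,"tc3.png")
# seat from scene
print("seat scene", circ(s,sub(s,298,200,330,228,lambda r,h:(h[...,1]>120)&(h[...,0]<30)&(h[...,2]>150)),20))
E
```

```text
lower (array([582.4, 286.9]), np.float64(66.2), 0.22)
upper (array([442.4, 218.6]), np.float64(67.5), 0.25)
stub (array([443.4, 215.8]), np.float64(30.5), 0.73)
seat (array([529.2,  45.4]), np.float64(91.3), 0.27)
plate ((564.139892578125, 42.17963790893555), (109.80583190917969, 199.49253845214844), 82.83110046386719) [[458.32177734375, 0.15372467041015625], [656.2548217773438, -24.74188232421875], [669.9580078125, 84.20555114746094], [472.02496337890625, 109.10115814208984]]
rodtop [[ 622.4795061  -291.48216635  101.        ]]
seat scene (array([533.4,  40.2]), np.float64(93.9), 2.79)
```

View pics/sc2.png

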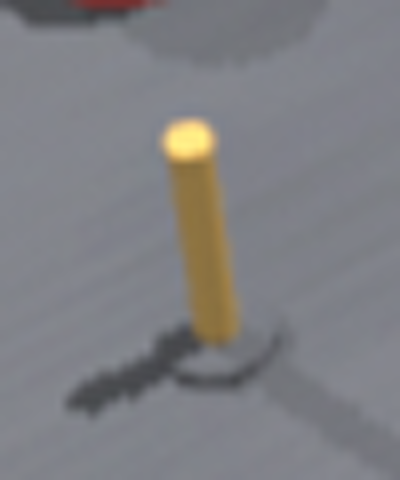

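View pics/tc3.png

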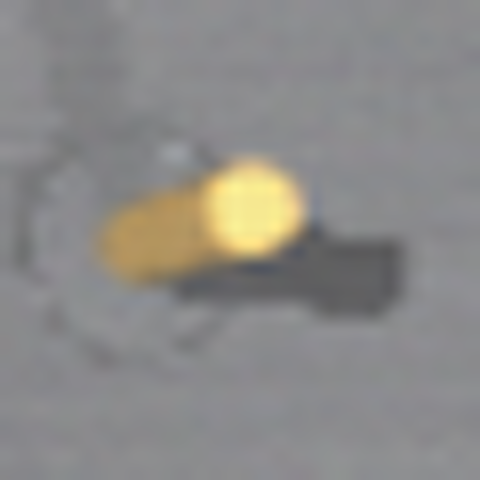

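```bash
cat >> h.py <<'E'
from scipy.spatial.transform import Rotation as Ro
import json
def pose():
    s=robot.sense(); q=s["tcp_rot"]; return s["position"],Ro.from_quat([q[1],q[2],q[3],q[0]]),s
def yaw(R): x=R.apply([1,0,0]); return np.degrees(np.arctan2(x[1],x[0]))
def plan(wps,jaw,vmax=50,nmin=1,p=None,y0=None):
    """wps: (x,y,z,yawdeg[,nrows]) in turn; prints rows for move_arm in groups of 5"""
    P,R,s=pose(); P=np.array(P if p is None else p,float); y=yaw(R) if y0 is None else y0
    up=R.apply([0,0,1]); rows=[]
    # tilt residue
    for w in wps:
        T=np.array(w[:3],float); dy=(w[3]-y+180)%360-180 if abs(w[3]-y)<=180 else w[3]-y
        n=w[4] if len(w)>4 else int(max(np.ceil(np.linalg.norm(T-P)/vmax-.02),np.ceil(abs(dy)/4-.02),nmin))
        st=(T-P)/n
        for i in range(n):
            a=np.radians(y); x=np.array([np.cos(a),np.sin(a),0]); yy=np.array([np.sin(a),-np.cos(a),0])
            sl=[st@x/500,st@yy/500,-st[2]/500]
            rows.append({"slide":[round(float(v),4)+0. for v in sl],"dr":[0,0,round(-dy/n/4,3)+0.],"jaw":jaw})
            y+=dy/n
        P=T
    print("at",s["position"].round(1),"yaw",round(yaw(R),2),"tiltvec",up.round(4),"rows",len(rows))
    for i in range(0,len(rows),5): print(json.dumps(rows[i:i+5]))
E
python3 - <<'E'
from h import *
plan([(420,-330,300,14.4+64,16),(582,287,200,172.8,24)],-1)
t=cam("top"); print(onz(t,[432.8,207.3],6), robot.sense()["joint_positions"])
E
```

```text
at [ 155.7 -605.3  238.7] yaw 14.43 tiltvec [-1.e-04  1.e-04 -1.e+00] rows 40
[{"slide": [0.0406, -0.0251, -0.0077], "dr": [0, 0, -1.0], "jaw": -1}, {"slide": [0.0422, -0.0222, -0.0077], "dr": [0, 0, -1.0], "jaw": -1}, {"slide": [0.0437, -0.0192, -0.0077], "dr": [0, 0, -1.0], "jaw": -1}, {"slide": [0.0449, -0.0161, -0.0077], "dr": [0, 0, -1.0], "jaw": -1}, {"slide": [0.0459, -0.0129, -0.0077], "dr": [0, 0, -1.0], "jaw": -1}]
[{"slide": [0.0467, -0.0097, -0.0077], "dr": [0, 0, -1.0], "jaw": -1}, {"slide": [0.0473, -0.0064, -0.0077], "dr": [0, 0, -1.0], "jaw": -1}, {"slide": [0.0476, -0.0031, -0.0077], "dr": [0, 0, -1.0], "jaw": -1}, {"slide": [0.0477, 0.0002, -0.0077], "dr": [0, 0, -1.0], "jaw": -1}, {"slide": [0.0476, 0.0035, -0.0077], "dr": [0, 0, -1.0], "jaw": -1}]
[{"slide": [0.0472, 0.0068, -0.0077], "dr": [0, 0, -1.0], "jaw": -1}, {"slide": [0.0466, 0.0101, -0.0077], "dr": [0, 0, -1.0], "jaw": -1}, {"slide": [0.0458, 0.0133, -0.0077], "dr": [0, 0, -1.0], "jaw": -1}, {"slide": [0.0448, 0.0165, -0.0077], "dr": [0, 0, -1.0], "jaw": -1}, {"slide": [0.0435, 0.0196, -0.0077], "dr": [0
[... 1204 characters left out ...]
w": -1}, {"slide": [0.0216, 0.0486, 0.0083], "dr": [0, 0, -0.983], "jaw": -1}, {"slide": [0.0182, 0.0499, 0.0083], "dr": [0, 0, -0.983], "jaw": -1}, {"slide": [0.0147, 0.0511, 0.0083], "dr": [0, 0, -0.983], "jaw": -1}]
[{"slide": [0.0112, 0.052, 0.0083], "dr": [0, 0, -0.983], "jaw": -1}, {"slide": [0.0076, 0.0526, 0.0083], "dr": [0, 0, -0.983], "jaw": -1}, {"slide": [0.004, 0.053, 0.0083], "dr": [0, 0, -0.983], "jaw": -1}, {"slide": [0.0003, 0.0532, 0.0083], "dr": [0, 0, -0.983], "jaw": -1}, {"slide": [-0.0033, 0.0531, 0.0083], "dr": [0, 0, -0.983], "jaw": -1}]
[[ 620.70477132 -291.05951758    6.        ]] [ 1.35277979  0.68914677 -0.19458822  1.56533983  0.15730178  0.90251588
 -0.21510079]
```

>>> move_arm --commands '[{"slide": [0.041, -0.025, -0.03], "dr": [0, 0, -1], "jaw": -1}, {"slide": [0.042, -0.022, -0.03], "dr": [0, 0, -1], "jaw": -1}, {"slide": [0.044, -0.019, -0.03], "dr": [0, 0, -1], "jaw": -1}, {"slide": [0.045, -0.016, -0.03], "dr": [0, 0, -1], "jaw": -1}, {"slide": [0.046, -0.013, 0], "dr": [0, 0, -1], "jaw": -1}]'

```text
clock: 1.0
position: [240.8, -519.2, 301.1]
tcp_rot: [0.002, 0.954, 0.298, 0.001]
ft_force: [-0.3, -0.9, 0.0]
grip_width: 88.0
```

>>> move_arm --commands '[{"slide": [0.047, -0.01, 0], "dr": [0, 0, -1], "jaw": -1}, {"slide": [0.047, -0.006, 0], "dr": [0, 0, -1], "jaw": -1}, {"slide": [0.048, -0.003, 0], "dr": [0, 0, -1], "jaw": -1}, {"slide": [0.048, 0, 0], "dr": [0, 0, -1], "jaw": -1}, {"slide": [0.048, 0.004, 0], "dr": [0, 0, -1], "jaw": -1}]'

```text
clock: 1.5
position: [323.1, -431.5, 298.4]
tcp_rot: [-0.0, 0.888, 0.46, -0.0]
ft_force: [-0.7, -0.6, -0.5]
grip_width: 88.5
```

>>> move_arm --commands '[{"slide": [0.047, 0.007, 0], "dr": [0, 0, -1], "jaw": -1}, {"slide": [0.047, 0.01, 0], "dr": [0, 0, -1], "jaw": -1}, {"slide": [0.046, 0.013, 0], "dr": [0, 0, -1], "jaw": -1}, {"slide": [0.045, 0.017, 0], "dr": [0, 0, -1], "jaw": -1}, {"slide": [0.044, 0.02, 0], "dr": [0, 0, -1], "jaw": -1}]'

```text
clock: 2.0
position: [406.1, -345.0, 298.5]
tcp_rot: [-0.0, 0.795, 0.607, -0.0]
ft_force: [0.2, -0.5, 0.5]
grip_width: 88.1
```

>>> move_arm --commands '[{"slide": [0.042, 0.023, 0], "dr": [0, 0, -1], "jaw": -1}, {"slide": [0.053, 0.003, 0], "dr": [0, 0, -1], "jaw": -1}, {"slide": [0.053, 0.006, 0], "dr": [0, 0, -1], "jaw": -1}, {"slide": [0.052, 0.01, 0], "dr": [0, 0, -1], "jaw": -1}, {"slide": [0.051, 0.014, 0], "dr": [0, 0, -1], "jaw": -1}]'

```text
clock: 2.5
position: [448.8, -224.8, 298.5]
tcp_rot: [-0.0, 0.677, 0.736, -0.0]
ft_force: [-0.0, -0.2, 0.0]
grip_width: 88.3
```

>>> move_arm --commands '[{"slide": [0.05, 0.017, 0], "dr": [0, 0, -1], "jaw": -1}, {"slide": [0.049, 0.021, 0], "dr": [0, 0, -1], "jaw": -1}, {"slide": [0.047, 0.024, 0], "dr": [0, 0, -1], "jaw": -1}, {"slide": [0.046, 0.027, 0], "dr": [0, 0, -1], "jaw": -1}, {"slide": [0.044, 0.03, 0], "dr": [0, 0, -1], "jaw": -1}]'

```text
clock: 3.0
position: [481.3, -96.2, 298.5]
tcp_rot: [-0.0, 0.539, 0.842, -0.0]
ft_force: [1.4, 0.2, -0.4]
grip_width: 88.0
```

>>> move_arm --commands '[{"slide": [0.042, 0.033, 0], "dr": [0, 0, -1], "jaw": -1}, {"slide": [0.039, 0.036, 0], "dr": [0, 0, -1], "jaw": -1}, {"slide": [0.037, 0.038, 0], "dr": [0, 0, -1], "jaw": -1}, {"slide": [0.034, 0.041, 0], "dr": [0, 0, -1], "jaw": -1}, {"slide": [0.031, 0.043, 0], "dr": [0, 0, -1], "jaw": -1}]'

```text
clock: 3.5
position: [512.8, 32.8, 298.5]
tcp_rot: [-0.0, 0.385, 0.923, -0.0]
ft_force: [-0.1, 0.6, -0.6]
grip_width: 87.9
```

>>> move_arm --commands '[{"slide": [0.028, 0.045, 0.02], "dr": [0, 0, -1], "jaw": -1}, {"slide": [0.025, 0.047, 0.02], "dr": [0, 0, -1], "jaw": -1}, {"slide": [0.022, 0.049, 0.02], "dr": [0, 0, -1], "jaw": -1}, {"slide": [0.018, 0.05, 0.02], "dr": [0, 0, -1], "jaw": -1}, {"slide": [0.015, 0.051, 0.02], "dr": [0, 0, -1], "jaw": -1}]'

```text
clock: 4.0
position: [543.8, 162.3, 248.0]
tcp_rot: [-0.0, 0.219, 0.976, -0.0]
ft_force: [0.1, -0.8, 0.2]
grip_width: 88.3
```

>>> move_arm --commands '[{"slide": [0.011, 0.052, 0.02], "dr": [0, 0, -1], "jaw": -1}, {"slide": [0.008, 0.053, 0.02], "dr": [0, 0, -0.8], "jaw": -1}, {"slide": [0.004, 0.053, 0.02], "dr": [0, 0, -0.7], "jaw": -1}, {"slide": [0, 0.053, 0.02], "dr": [0, 0, -0.7], "jaw": -1}, {"slide": [-0.003, 0.053, 0.02], "dr": [0, 0, -0.7], "jaw": -1}]'

```text
clock: 4.5
position: [576.7, 291.0, 197.8]
tcp_rot: [-0.0, 0.085, 0.996, -0.0]
ft_force: [-1.2, 0.5, -0.1]
grip_width: 88.2
```

Run:
```python
from h import *
w=cam("wrist"); cv2.imwrite("pics/w1.png",w["frame"][:,:,::-1])
print("lowerW",circ(w,sub(w,0,0,640,400,lambda r,h:(h[...,1]<30)&(h[...,2]>200),2),60))
print(robot.sense()["joint_positions"].round(2))
plan([(582.4,286.9,90,172.8)],-1)
```

```text
lowerW (array([443.8, 221.5]), np.float64(65.2), 0.59)
[-0.13  0.88 -0.83  1.52  0.71  1.06  0.28]
at [575.9 296.  196.4] yaw 170.63 tiltvec [-0.0019  0.0045 -1.    ] rows 3
[{"slide": [-0.0052, -0.0053, 0.071], "dr": [0, 0, -0.181], "jaw": -1}, {"slide": [-0.0052, -0.0053, 0.071], "dr": [0, 0, -0.181], "jaw": -1}, {"slide": [-0.0051, -0.0054, 0.071], "dr": [0, 0, -0.181], "jaw": -1}]
```

View pics/w1.png

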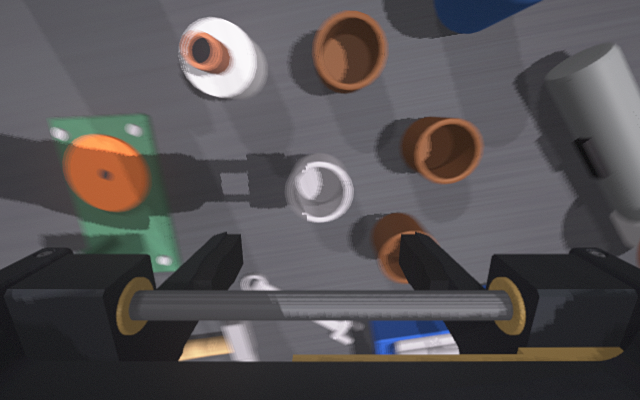

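Wrist view: upper cup near (215,58), the steel cup near (322,187), the orange seat at (107,174). The arm was still settling, so I'll correct the position and re-measure.

>>> move_arm --commands '[{"slide": [-0.01, -0.01, 0.02], "dr": [0, 0, -0.5], "jaw": -1}, {"slide": [0, 0, 0.02], "dr": [0, 0, 0], "jaw": -1}, {"slide": [0, 0, 0], "dr": [0, 0, 0], "jaw": -1}]'

```text
clock: 4.85
position: [580.2, 282.5, 176.8]
tcp_rot: [-0.001, 0.07, 0.998, -0.001]
ft_force: [1.0, -0.5, -0.4]
grip_width: 88.0
```

Run:
```python
from h import *
w=cam("wrist"); cv2.imwrite("pics/w2.png",w["frame"][:,:,::-1])
u=proj(w,[[582.4,286.9,60],[443,218,60]]).astype(int); print(u)
for (x,y),r in zip(u,(45,70)):
    try: print(circ(w,sub(w,max(0,x-r),max(0,y-r),x+r,y+r,lambda r,h:(h[...,1]<30)&(h[...,2]>195),4),60))
    except Exception as e: print(e)
plan([(582.4,286.9,28,172.8,4)],-1)
```

```text
[[325 193]
 [219  44]]
(array([582.9, 289.1]), np.float64(60.8), 1.74)
(array([442.2, 218.1]), np.float64(65.0), 0.16)
at [580.6 282.9 177.8] yaw 172.03 tiltvec [-0.0016 -0.0011 -1.    ] rows 4
[{"slide": [-0.0006, 0.0021, 0.0749], "dr": [0, 0, -0.048], "jaw": -1}, {"slide": [-0.0006, 0.0021, 0.0749], "dr": [0, 0, -0.048], "jaw": -1}, {"slide": [-0.0007, 0.0021, 0.0749], "dr": [0, 0, -0.048], "jaw": -1}, {"slide": [-0.0007, 0.0021, 0.0749], "dr": [0, 0, -0.048], "jaw": -1}]
```

View pics/w2.png

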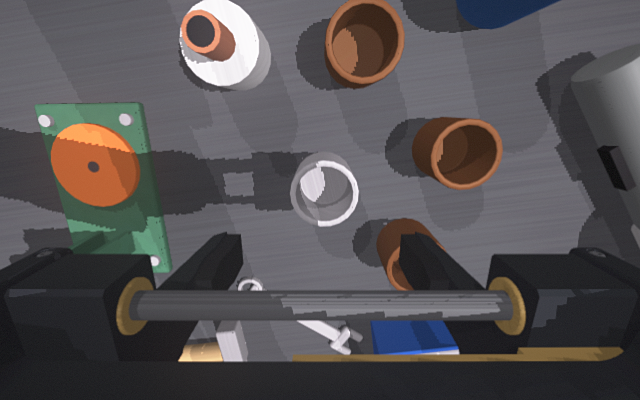

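Wrist and top agree to about 1 mm. I'll descend onto the steel cup.

>>> move_arm --commands '[{"slide": [-0.001, 0.003, 0.075], "dr": [0, 0, -0.1], "jaw": -1}, {"slide": [-0.001, 0.003, 0.075], "dr": [0, 0, -0.1], "jaw": -1}, {"slide": [-0.001, 0.002, 0.075], "dr": [0, 0, 0], "jaw": -1}, {"slide": [0, 0, 0.04], "dr": [0, 0, 0], "jaw": -1}, {"slide": [0, 0, 0.02], "dr": [0, 0, 0], "jaw": -1}]'

```text
clock: 5.4
position: [582.7, 286.6, 34.8]
tcp_rot: [-0.001, 0.063, 0.998, -0.001]
ft_force: [0.2, 1.0, 0.8]
grip_width: 88.1
```

Run:
```python
from h import *
plan([(582.4,286.9,27,172.8)],-1); print(pose()[2]["ft_force"])
```

```text
at [582.7 286.6  34.8] yaw 172.83 tiltvec [-0.0016 -0.0012 -1.    ] rows 1
[{"slide": [0.0006, 0.0005, 0.0156], "dr": [0, 0, 0.007], "jaw": -1}]
[0.19069725 1.03898873 0.80850214]
```

>>> move_arm --commands '[{"slide": [0.0006, 0.0005, 0.014], "dr": [0, 0, 0], "jaw": -1}, {"slide": [0, 0, 0], "dr": [0, 0, 0], "jaw": 1}, {"slide": [0, 0, 0], "dr": [0, 0, 0], "jaw": 1}, {"slide": [0, 0, 0], "dr": [0, 0, 0], "jaw": 1}, {"slide": [0, 0, 0], "dr": [0, 0, 0], "jaw": 1}]'

```text
clock: 5.9
position: [583.7, 286.7, 30.5]
tcp_rot: [0.001, 0.063, 0.998, -0.0]
ft_force: [0.2, -2.3, 5.8]
grip_width: 66.0
```

Run:
```python
from h import *
plan([(582.4,286.9,150,172.8,4)],1); print(pose()[2]["ft_force"],pose()[2]["grip_width"])
```

```text
at [583.7 286.7  30.5] yaw 172.8 tiltvec [ 0.0015 -0.001  -1.    ] rows 4
[{"slide": [0.0006, 0.0, -0.0598], "dr": [0, 0, 0.0], "jaw": 1}, {"slide": [0.0006, 0.0, -0.0598], "dr": [0, 0, 0.0], "jaw": 1}, {"slide": [0.0006, 0.0, -0.0598], "dr": [0, 0, 0.0], "jaw": 1}, {"slide": [0.0006, 0.0, -0.0598], "dr": [0, 0, 0.0], "jaw": 1}]
[ 0.24801678 -2.26859355  5.76524229] 65.95529206349647
```

>>> move_arm --commands '[{"slide": [0, 0, -0.03], "dr": [0, 0, 0], "jaw": 1}, {"slide": [0, 0, -0.06], "dr": [0, 0, 0], "jaw": 1}, {"slide": [0, 0, -0.08], "dr": [0, 0, 0], "jaw": 1}, {"slide": [0, 0, -0.06], "dr": [0, 0, 0], "jaw": 1}, {"slide": [0.02, -0.02, 0], "dr": [0, 0, 0], "jaw": 1}]'

```text
clock: 6.4
position: [574.7, 283.1, 150.1]
tcp_rot: [0.004, 0.063, 0.998, 0.005]
ft_force: [0.7, 0.5, -2.2]
grip_width: 66.3
```

Run:
```python
from h import *
plan([(530.4,45.3,140,172.8,7)],1,p=None); print(pose()[2]["ft_force"],pose()[2]["grip_width"])
```

```text
at [574.7 283.1 150.1] yaw 172.81 tiltvec [ 0.0085  0.0091 -0.9999] rows 7
[{"slide": [0.004, -0.069, 0.0029], "dr": [0, 0, 0.0], "jaw": 1}, {"slide": [0.004, -0.069, 0.0029], "dr": [0, 0, 0.0], "jaw": 1}, {"slide": [0.004, -0.069, 0.0029], "dr": [0, 0, 0.0], "jaw": 1}, {"slide": [0.004, -0.069, 0.0029], "dr": [0, 0, 0.0], "jaw": 1}, {"slide": [0.004, -0.069, 0.0029], "dr": [0, 0, 0.0], "jaw": 1}]
[{"slide": [0.004, -0.069, 0.0029], "dr": [0, 0, 0.0], "jaw": 1}, {"slide": [0.004, -0.069, 0.0029], "dr": [0, 0, 0.0], "jaw": 1}]
[ 0.68182141  0.48842952 -2.21000672] 66.34613162224252
```

>>> move_arm --commands '[{"slide": [0.004, -0.05, 0], "dr": [0, 0, 0], "jaw": 1}, {"slide": [0.004, -0.09, 0], "dr": [0, 0, 0], "jaw": 1}, {"slide": [0.004, -0.09, 0], "dr": [0, 0, 0], "jaw": 1}, {"slide": [0.004, -0.09, 0], "dr": [0, 0, 0], "jaw": 1}, {"slide": [0.004, -0.09, 0], "dr": [0, 0, 0], "jaw": 1}]'

```text
clock: 6.9
position: [536.0, 75.3, 145.0]
tcp_rot: [0.0, 0.062, 0.998, 0.0]
ft_force: [0.7, 0.4, -3.8]
grip_width: 66.5
```

>>> move_arm --commands '[{"slide": [0.004, -0.045, 0.02], "dr": [0, 0, 0], "jaw": 1}, {"slide": [0, 0, 0.02], "dr": [0, 0, 0], "jaw": 1}, {"slide": [0, 0, 0.02], "dr": [0, 0, 0], "jaw": 1}, {"slide": [0, 0, 0], "dr": [0, 0, 0], "jaw": 1}]'

```text
clock: 7.3
position: [531.2, 56.1, 113.5]
tcp_rot: [-0.001, 0.062, 0.998, 0.001]
ft_force: [-0.7, 0.7, -3.0]
grip_width: 65.8
```

Run:
```python
from h import *
t=cam("top"); s=cam("scene"); crop(t,270,170,390,270,6,"t2.png"); crop(s,240,140,400,260,5,"s2.png")
plan([(530.4,45.3,54,172.8,4)],1,p=None); print(pose()[2]["ft_force"],pose()[2]["grip_width"])
```

```text
at [531.8  56.5 114.4] yaw 172.96 tiltvec [ 5.0e-04  1.5e-03 -1.0e+00] rows 4
[{"slide": [0.0, -0.0056, 0.0302], "dr": [0, 0, 0.01], "jaw": 1}, {"slide": [0.0, -0.0056, 0.0302], "dr": [0, 0, 0.01], "jaw": 1}, {"slide": [0.0, -0.0056, 0.0302], "dr": [0, 0, 0.01], "jaw": 1}, {"slide": [0.0, -0.0056, 0.0302], "dr": [0, 0, 0.01], "jaw": 1}]
[-0.14966104  0.18008451 -3.10900556] 66.1634705880396
```

View pics/t2.png

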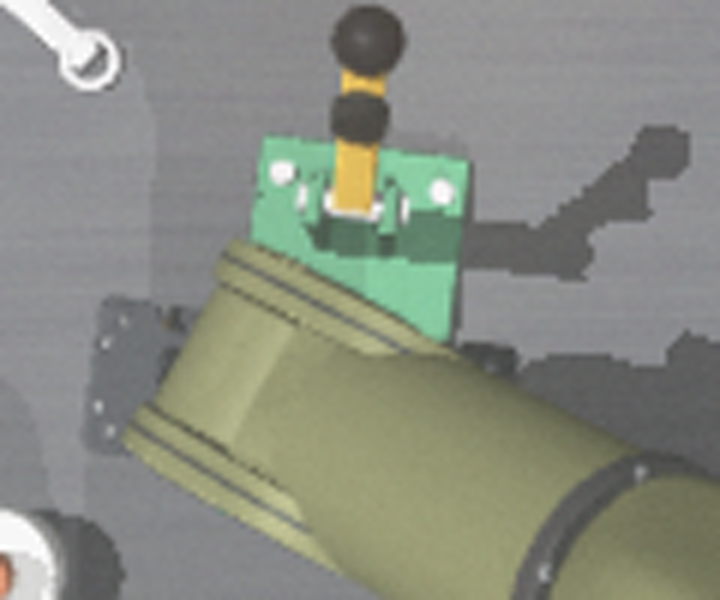

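View pics/s2.png

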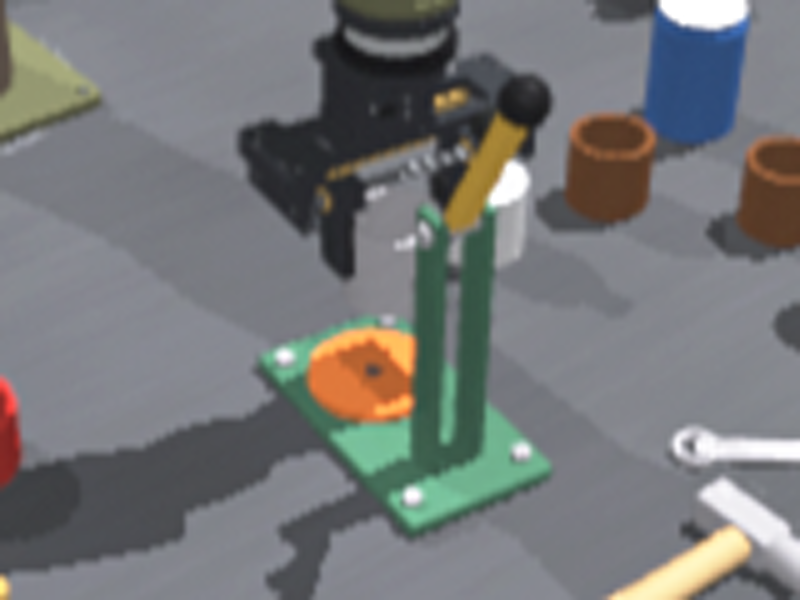

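The top and scene views show the cup held over the seat, the post clear, and the clamp leaning back. I'll lower it.

>>> move_arm --commands '[{"slide": [0.001, -0.008, 0.03], "dr": [0, 0, 0], "jaw": 1}, {"slide": [0, -0.008, 0.03], "dr": [0, 0, 0], "jaw": 1}, {"slide": [0, -0.006, 0.03], "dr": [0, 0, 0], "jaw": 1}, {"slide": [0, 0, 0.015], "dr": [0, 0, 0], "jaw": 1}, {"slide": [0, 0, 0], "dr": [0, 0, 0], "jaw": 1}]'

```text
clock: 7.9
position: [529.6, 44.6, 61.3]
tcp_rot: [-0.0, 0.062, 0.998, 0.0]
ft_force: [-1.1, -0.2, -2.6]
grip_width: 65.9
```

Run:
```python
from h import *
plan([(530.4,45.3,51,172.8,2)],1,p=None); print(pose()[2]["ft_force"],pose()[2]["grip_width"])
```

```text
at [529.6  44.6  61.3] yaw 172.9 tiltvec [-7.e-04  4.e-04 -1.e+00] rows 2
[{"slide": [-0.0007, 0.0008, 0.0103], "dr": [0, 0, 0.012], "jaw": 1}, {"slide": [-0.0007, 0.0008, 0.0103], "dr": [0, 0, 0.012], "jaw": 1}]
[-1.08330208 -0.17899634 -2.5955667 ] 65.94562409993777
```

>>> move_arm --commands '[{"slide": [-0.001, 0.001, 0.008], "dr": [0, 0, 0], "jaw": 1}, {"slide": [0, 0.001, 0.006], "dr": [0, 0, 0], "jaw": 1}, {"slide": [0, 0, 0.004], "dr": [0, 0, 0], "jaw": 1}, {"slide": [0, 0, 0.002], "dr": [0, 0, 0], "jaw": 1}, {"slide": [0, 0, 0], "dr": [0, 0, 0], "jaw": 1}]'

```text
clock: 8.4
position: [530.3, 44.5, 51.7]
tcp_rot: [0.0, 0.063, 0.998, -0.0]
ft_force: [0.7, -0.1, -2.7]
grip_width: 65.7
```

>>> move_arm --commands '[{"slide": [0, 0, 0.002], "dr": [0, 0, 0], "jaw": 1}, {"slide": [0, 0, 0.002], "dr": [0, 0, 0], "jaw": 1}]'

```text
clock: 8.6
position: [530.5, 44.6, 50.4]
tcp_rot: [0.0, 0.063, 0.998, -0.0]
ft_force: [-3.2, -0.7, 11.9]
grip_width: 65.8
```

Contact (force went to +12 N). Release and back off upwards.

>>> move_arm --commands '[{"slide": [0, 0, 0], "dr": [0, 0, 0], "jaw": -1}, {"slide": [0, 0, 0], "dr": [0, 0, 0], "jaw": -1}, {"slide": [0, 0, -0.02], "dr": [0, 0, 0], "jaw": -1}, {"slide": [0, 0, -0.08], "dr": [0, 0, 0], "jaw": -1}, {"slide": [0, 0, -0.1], "dr": [0, 0, 0], "jaw": -1}]'

```text
clock: 9.1
position: [529.0, 44.3, 150.1]
tcp_rot: [-0.002, 0.062, 0.998, -0.0]
ft_force: [1.0, -0.3, 0.6]
grip_width: 88.2
```

>>> move_arm --commands '[{"slide": [0, -0.04, -0.09], "dr": [0, 0, 0], "jaw": -1}, {"slide": [0, -0.1, -0.04], "dr": [0, 0, 0], "jaw": -1}, {"slide": [0, -0.1, 0], "dr": [0, 0, 0], "jaw": -1}, {"slide": [0, -0.1, 0], "dr": [0, 0, 0], "jaw": -1}, {"slide": [0, -0.1, 0], "dr": [0, 0, 0], "jaw": -1}]'

```text
clock: 9.6
position: [502.9, -172.1, 214.4]
tcp_rot: [0.001, 0.062, 0.998, -0.0]
ft_force: [1.3, 0.1, -0.6]
grip_width: 88.3
```

Run:
```python
from h import *
t=cam("top"); crop(t,290,170,450,270,5,"t3.png")
print("lower",circ(t,sub(t,308,218,343,256,lambda r,h:(h[...,1]<40)&(h[...,2]>188)),80))
print("rodtop",onz(t,sub(t,425,195,450,215,lambda r,h:(r[...,0]-r[...,2]>60)&(r[...,0]>235)).mean(0),101))
plan([(621.8,-291.3,180,172.8)],-1)
print(pose()[2]["joint_positions"].round(2))
```

```text
lower (array([529.7,  46.5]), np.float64(64.0), 0.16)
rodtop [[ 622.45319586 -291.44008949  101.        ]]
at [ 500.1 -183.9  212.6] yaw 172.04 tiltvec [-0.0041 -0.0087 -1.    ] rows 4
[{"slide": [-0.0677, -0.0448, 0.0163], "dr": [0, 0, -0.047], "jaw": -1}, {"slide": [-0.0675, -0.045, 0.0163], "dr": [0, 0, -0.047], "jaw": -1}, {"slide": [-0.0674, -0.0452, 0.0163], "dr": [0, 0, -0.047], "jaw": -1}, {"slide": [-0.0672, -0.0455, 0.0163], "dr": [0, 0, -0.047], "jaw": -1}]
[ 0.79  0.75 -0.92  1.85  0.75  0.93  0.95]
```

View pics/t3.png

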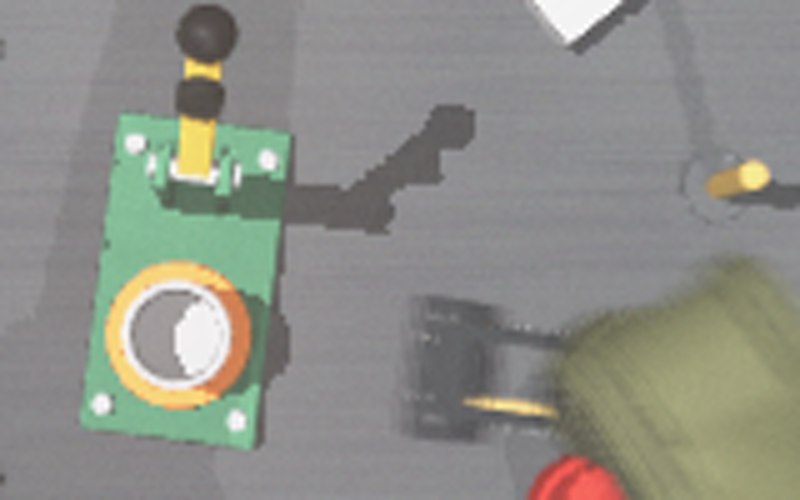

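The cup is on the seat at (529.7, 46.5), 1.2 mm off centre and let go. Next, the baffle.

>>> move_arm --commands '[{"slide": [-0.06, -0.035, 0.01], "dr": [0, 0, -0.1], "jaw": -1}, {"slide": [-0.07, -0.042, 0.01], "dr": [0, 0, -0.1], "jaw": -1}, {"slide": [-0.07, -0.042, 0.01], "dr": [0, 0, 0], "jaw": -1}, {"slide": [-0.05, -0.038, 0.01], "dr": [0, 0, 0], "jaw": -1}, {"slide": [0, 0, 0], "dr": [0, 0, 0], "jaw": -1}]'

```text
clock: 10.15
position: [619.9, -265.9, 192.4]
tcp_rot: [0.001, 0.058, 0.998, -0.0]
ft_force: [-0.4, -0.0, 0.8]
grip_width: 88.0
```

Run:
```python
from h import *
w=cam("wrist"); cv2.imwrite("pics/w3.png",w["frame"][:,:,::-1])
print(proj(w,[[622.4,-291.4,101],[621.5,-291.3,6]]))
plan([(622.2,-291.3,65,172.8)],-1)
```

```text
[[290.88299499 206.10883911]
 [298.77055797 179.35536616]]
at [ 618.7 -263.4  192.8] yaw 173.49 tiltvec [-2.e-04  8.e-04 -1.e+00] rows 3
[{"slide": [-0.0044, -0.0182, 0.0852], "dr": [0, 0, 0.057], "jaw": -1}, {"slide": [-0.0045, -0.0182, 0.0852], "dr": [0, 0, 0.057], "jaw": -1}, {"slide": [-0.0046, -0.0182, 0.0852], "dr": [0, 0, 0.057], "jaw": -1}]
```

View pics/w3.png

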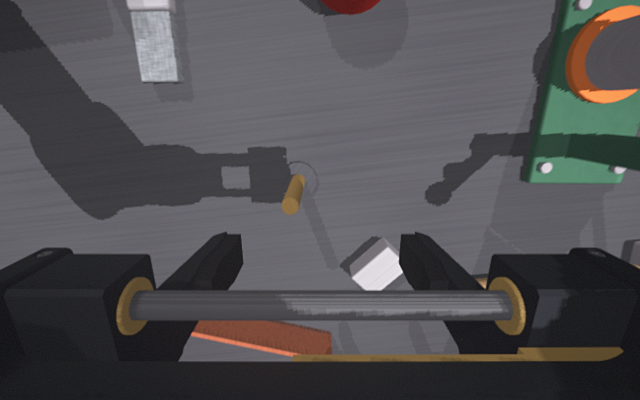

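The rod top sits at (290,206) in the wrist view, where the top-camera estimate predicted it. Align, then descend.

>>> move_arm --commands '[{"slide": [-0.013, -0.05, 0], "dr": [0, 0, 0.2], "jaw": -1}, {"slide": [0, -0.004, 0.05], "dr": [0, 0, 0], "jaw": -1}, {"slide": [0, 0, 0.08], "dr": [0, 0, 0], "jaw": -1}, {"slide": [0, 0, 0.05], "dr": [0, 0, 0], "jaw": -1}, {"slide": [0, 0, 0.02], "dr": [0, 0, 0], "jaw": -1}]'

```text
clock: 10.7
position: [619.5, -288.7, 91.3]
tcp_rot: [-0.002, 0.061, 0.998, 0.001]
ft_force: [0.2, 0.2, 0.5]
grip_width: 88.1
```

Run:
```python
from h import *
plan([(622.2,-291.3,65,172.8)],-1)
```

```text
at [ 619.5 -288.7   91.3] yaw 172.95 tiltvec [-0.0045  0.0017 -1.    ] rows 1
[{"slide": [-0.0061, -0.0046, 0.0527], "dr": [0, 0, 0.038], "jaw": -1}]
```

>>> move_arm --commands '[{"slide": [-0.006, -0.004, 0.03], "dr": [0, 0, 0], "jaw": -1}, {"slide": [0, 0, 0.02], "dr": [0, 0, 0], "jaw": -0.2}, {"slide": [0, 0, 0], "dr": [0, 0, 0], "jaw": 0.3}, {"slide": [0, 0, 0], "dr": [0, 0, 0], "jaw": 0.5}, {"slide": [0, 0, 0], "dr": [0, 0, 0], "jaw": 0.6}]'

```text
clock: 11.2
position: [625.2, -292.6, 69.4]
tcp_rot: [0.001, 0.063, 0.998, -0.0]
ft_force: [-0.3, 0.3, 0.4]
grip_width: 58.2
```

>>> move_arm --commands '[{"slide": [0, 0, 0], "dr": [0, 0, 0], "jaw": 0.7}, {"slide": [0, 0, 0], "dr": [0, 0, 0], "jaw": 0.9}, {"slide": [0, 0, 0], "dr": [0, 0, 0], "jaw": 1}, {"slide": [0, 0, 0], "dr": [0, 0, 0], "jaw": 1}]'

```text
clock: 11.6
position: [624.5, -292.7, 68.4]
tcp_rot: [0.0, 0.063, 0.998, -0.0]
ft_force: [-1.0, -0.8, -0.6]
grip_width: 26.3
```

Run:
```python
from h import *
s=cam("scene"); crop(s,190,210,310,310,6,"s4.png")
plan([(622.2,-291.3,190,172.8)],1)
```

```text
at [ 624.5 -292.6   68.4] yaw 172.83 tiltvec [ 1.e-04 -1.e-04 -1.e+00] rows 3
[{"slide": [0.0016, 0.0007, -0.0811], "dr": [0, 0, 0.002], "jaw": 1}, {"slide": [0.0016, 0.0007, -0.0811], "dr": [0, 0, 0.002], "jaw": 1}, {"slide": [0.0016, 0.0007, -0.0811], "dr": [0, 0, 0.002], "jaw": 1}]
```

View pics/s4.png

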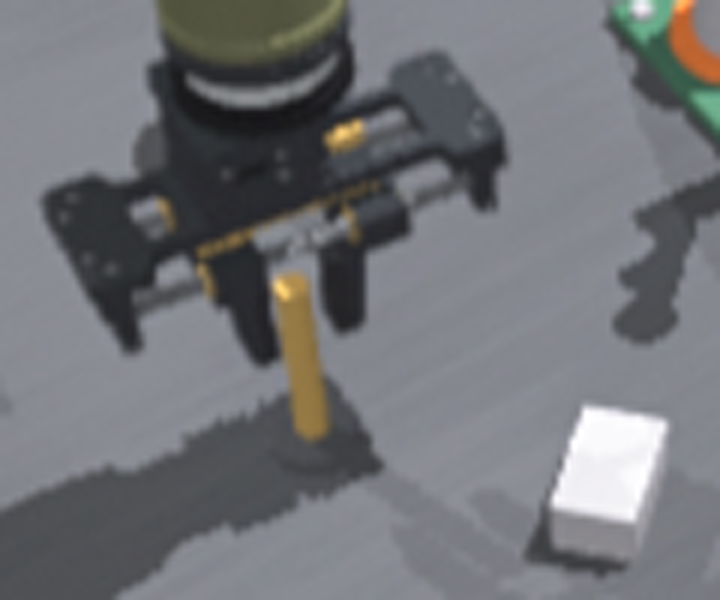

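Run:
```python
from h import *
s=cam("scene")
print(proj(s,[[624.5,-292.6,101],[622.3,-291.4,101],[624.5,-292.6,68.4]]))
m=sub(s,225,245,255,290,lambda r,h:(h[...,0]>12)&(h[...,0]<30)&(h[...,1]>110)&(h[...,2]>200)); print(m.mean(0),m.min(0),m.max(0))
t=cam("top")
```

```text
[[238.71465211 256.48280862]
 [238.68998515 255.82012454]
 [239.96301857 264.91622621]]Traceback (most recent call last):
  File "<stdin>", line 4, in <module>
  File "h.py", line 33, in sub
    k=max(cs,key=cv2.contourArea); h=k
ValueError: max() iterable argument is empty
```

>>> move_arm --commands '[{"slide": [0.003, 0.001, 0], "dr": [0, 0, 0], "jaw": 1}, {"slide": [0, 0, 0], "dr": [0, 0, 0], "jaw": 1}, {"slide": [0, 0, 0], "dr": [0, 0, 0], "jaw": 1}]'

```text
clock: 12.0
position: [623.0, -292.1, 68.3]
tcp_rot: [-0.0, 0.063, 0.998, -0.0]
ft_force: [0.2, -0.2, -0.6]
grip_width: 15.0
```

>>> move_arm --commands '[{"slide": [0, 0, -0.03], "dr": [0, 0, 0], "jaw": 1}, {"slide": [0, 0, -0.06], "dr": [0, 0, 0], "jaw": 1}, {"slide": [0, 0, -0.08], "dr": [0, 0, 0], "jaw": 1}, {"slide": [0.03, 0.02, -0.08], "dr": [0, 0, 0], "jaw": 1}, {"slide": [0.05, 0.05, -0.02], "dr": [0, 0, 0], "jaw": 1}]'

```text
clock: 12.5
position: [590.9, -253.7, 208.7]
tcp_rot: [0.005, 0.065, 0.998, -0.001]
ft_force: [0.3, 0.5, -1.0]
grip_width: 14.9
```

Run:
```python
from h import *
s=cam("scene"); crop(s,190,180,310,280,6,"s5.png")
plan([(530.3,46.5,200,172.8)],1); print(pose()[2]["grip_width"])
```

```text
at [ 585.9 -245.5  208.7] yaw 173.14 tiltvec [ 0.0024  0.0025 -1.    ] rows 6
[{"slide": [0.03, 0.0944, 0.0029], "dr": [0, 0, 0.014], "jaw": 1}, {"slide": [0.0301, 0.0944, 0.0029], "dr": [0, 0, 0.014], "jaw": 1}, {"slide": [0.0302, 0.0944, 0.0029], "dr": [0, 0, 0.014], "jaw": 1}, {"slide": [0.0303, 0.0943, 0.0029], "dr": [0, 0, 0.014], "jaw": 1}, {"slide": [0.0304, 0.0943, 0.0029], "dr": [0, 0, 0.014], "jaw": 1}]
[{"slide": [0.0305, 0.0943, 0.0029], "dr": [0, 0, 0.014], "jaw": 1}]
15.159806675801622
```

View pics/s5.png

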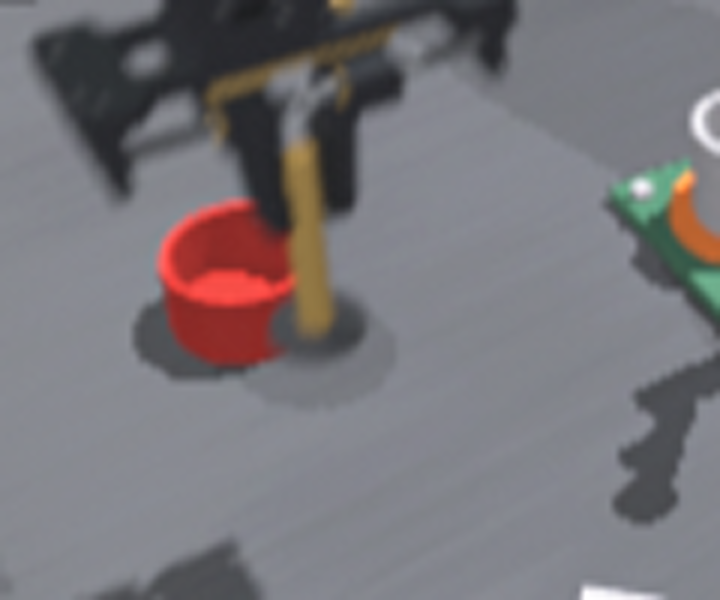

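The baffle hangs upright in the gripper, well above the red cap. Carry it over.

>>> move_arm --commands '[{"slide": [0.03, 0.08, 0], "dr": [0, 0, 0], "jaw": 1}, {"slide": [0.03, 0.09, 0], "dr": [0, 0, 0], "jaw": 1}, {"slide": [0.03, 0.09, 0], "dr": [0, 0, 0], "jaw": 1}, {"slide": [0.03, 0.09, 0], "dr": [0, 0, 0], "jaw": 1}, {"slide": [0.03, 0.09, 0], "dr": [0, 0, 0], "jaw": 1}]'

```text
clock: 13.05
position: [540.1, -22.7, 204.1]
tcp_rot: [0.0, 0.062, 0.998, -0.0]
ft_force: [0.8, 0.9, -1.8]
grip_width: 14.9
```

>>> move_arm --commands '[{"slide": [0.01, 0.07, 0.01], "dr": [0, 0, 0], "jaw": 1}, {"slide": [0, 0, 0.01], "dr": [0, 0, 0], "jaw": 1}, {"slide": [0, 0, 0], "dr": [0, 0, 0], "jaw": 1}, {"slide": [0, 0, 0], "dr": [0, 0, 0], "jaw": 1}]'

```text
clock: 13.45
position: [540.2, 9.4, 193.3]
tcp_rot: [-0.0, 0.063, 0.998, -0.001]
ft_force: [1.1, -0.1, -2.1]
grip_width: 14.7
```

Run:
```python
from h import *
s=cam("scene"); crop(s,250,130,370,250,5,"s6.png")
w=cam("wrist"); cv2.imwrite("pics/w6.png",w["frame"][:,:,::-1])
plan([(530.3,46.5,150,172.8)],1); print(pose()[2]["ft_force"])
```

```text
at [540.4   9.1 193.3] yaw 172.68 tiltvec [-1.e-04 -9.e-04 -1.e+00] rows 2
[{"slide": [0.0148, 0.0358, 0.0433], "dr": [0, 0, -0.015], "jaw": 1}, {"slide": [0.0147, 0.0358, 0.0433], "dr": [0, 0, -0.015], "jaw": 1}]
[ 0.13077891 -0.13068846 -0.82883646]
```

View pics/s6.png

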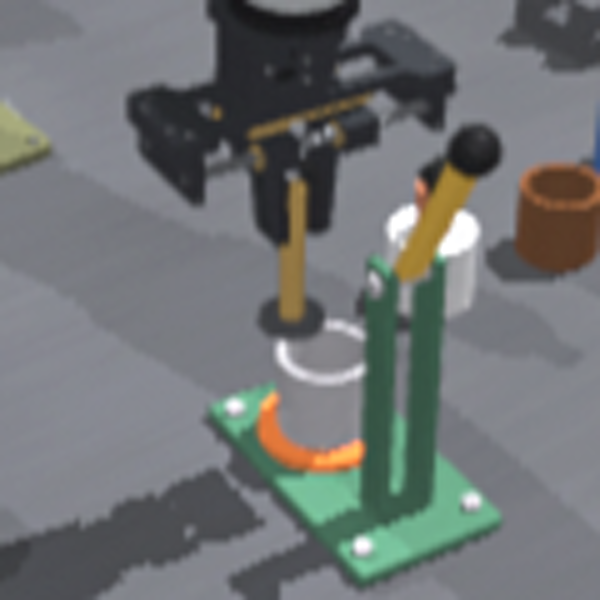

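View pics/w6.png

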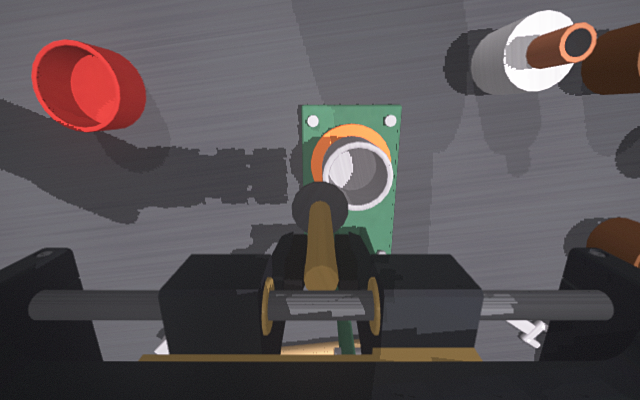

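The baffle is upright beside the cup mouth (wrist: disc at (320,207), cup at (357,176)). I'll shift over the centre.

>>> move_arm --commands '[{"slide": [0.015, 0.035, 0], "dr": [0, 0, 0], "jaw": 1}, {"slide": [0.013, 0.034, 0.01], "dr": [0, 0, 0], "jaw": 1}, {"slide": [0, 0, 0.02], "dr": [0, 0, 0], "jaw": 1}, {"slide": [0, 0, 0], "dr": [0, 0, 0], "jaw": 1}, {"slide": [0, 0, 0], "dr": [0, 0, 0], "jaw": 1}]'

```text
clock: 14.05
position: [530.7, 44.9, 177.8]
tcp_rot: [-0.0, 0.064, 0.998, -0.001]
ft_force: [0.0, -0.3, -1.0]
grip_width: 15.1
```

Run:
```python
from h import *
w=cam("wrist"); cv2.imwrite("pics/w7.png",w["frame"][:,:,::-1])
p=pose()[0]
# disc underside edge predicted vs cup
d=np.array([[p[0]-.7,p[1],p[2]-68.3+6],[529.7,46.5,80]]); print(proj(w,d))
m=sub(w,300,130,360,262,lambda r,h:(h[...,2]<95)&(h[...,1]<80),4); print(m.min(0),m.max(0))
plan([(530.3,46.5,100,172.8)],1)
```

```text
[[319.9860446  211.27904842]
 [321.54639537 196.82759119]]
[299.625 180.875] [348.875 232.875]
at [530.9  45.2 178. ] yaw 172.7 tiltvec [-3.e-04 -1.e-03 -1.e+00] rows 2
[{"slide": [0.0008, 0.0013, 0.078], "dr": [0, 0, -0.012], "jaw": 1}, {"slide": [0.0008, 0.0013, 0.078], "dr": [0, 0, -0.012], "jaw": 1}]
```

View pics/w7.png

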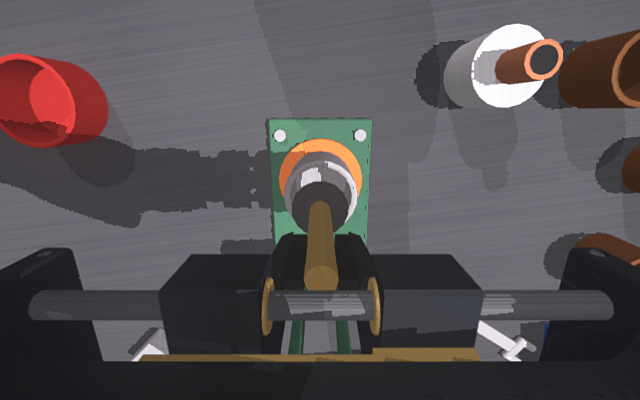

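>>> move_arm --commands '[{"slide": [0, 0.003, 0.04], "dr": [0, 0, 0], "jaw": 1}, {"slide": [0, 0, 0.04], "dr": [0, 0, 0], "jaw": 1}, {"slide": [0, 0, 0.02], "dr": [0, 0, 0], "jaw": 1}, {"slide": [0, 0, 0.01], "dr": [0, 0, 0], "jaw": 1}, {"slide": [0, 0, 0], "dr": [0, 0, 0], "jaw": 1}]'

```text
clock: 14.6
position: [530.8, 47.9, 123.1]
tcp_rot: [-0.0, 0.063, 0.998, -0.0]
ft_force: [-0.5, 0.8, -1.5]
grip_width: 14.9
```

Run:
```python
from h import *
s=cam("scene"); crop(s,270,160,350,240,8,"s8.png")
plan([(530.8,46.5,97,172.8)],1); print(pose()[2]["ft_force"])
```

```text
at [531.1  48.2 123.6] yaw 172.81 tiltvec [ 5.e-04  1.e-04 -1.e+00] rows 1
[{"slide": [0.0003, -0.0035, 0.0532], "dr": [0, 0, 0.002], "jaw": 1}]
[-0.16809809 -0.19254017 -0.7944153 ]
```

View pics/s8.png

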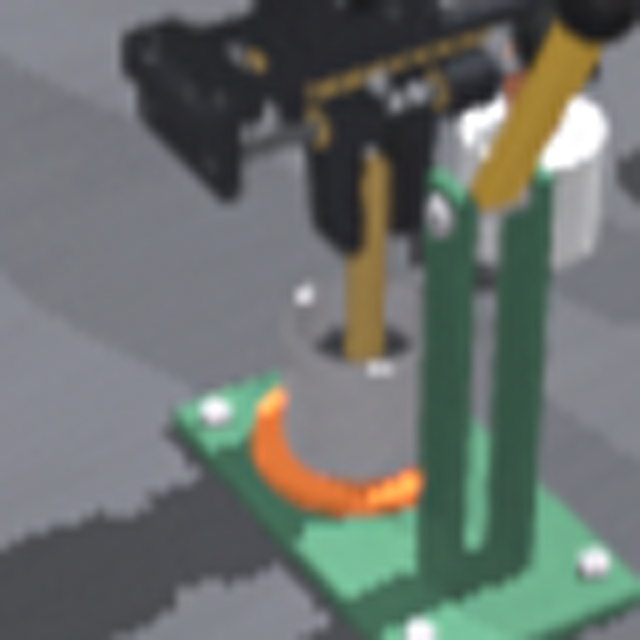

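The disc is inside the cup and nothing is touching. Continue down.

>>> move_arm --commands '[{"slide": [0, -0.003, 0.02], "dr": [0, 0, 0], "jaw": 1}, {"slide": [0, 0, 0.016], "dr": [0, 0, 0], "jaw": 1}, {"slide": [0, 0, 0.006], "dr": [0, 0, 0], "jaw": 1}, {"slide": [0, 0, 0.003], "dr": [0, 0, 0], "jaw": 1}, {"slide": [0, 0, 0], "dr": [0, 0, 0], "jaw": 1}]'

```text
clock: 15.15
position: [530.6, 46.8, 100.6]
tcp_rot: [-0.0, 0.062, 0.998, -0.0]
ft_force: [-0.1, -0.5, -1.9]
grip_width: 15.1
```

>>> move_arm --commands '[{"slide": [0, 0, 0.005], "dr": [0, 0, 0], "jaw": 1}, {"slide": [0, 0, 0.003], "dr": [0, 0, 0], "jaw": 1}, {"slide": [0, 0, 0.002], "dr": [0, 0, 0], "jaw": 1}, {"slide": [0, 0, 0], "dr": [0, 0, 0], "jaw": 1}]'

```text
clock: 15.55
position: [530.6, 46.7, 95.7]
tcp_rot: [-0.0, 0.063, 0.998, -0.0]
ft_force: [0.5, -0.6, -2.3]
grip_width: 14.9
```

>>> move_arm --commands '[{"slide": [0, 0, 0.002], "dr": [0, 0, 0], "jaw": 1}, {"slide": [0, 0, 0.001], "dr": [0, 0, 0], "jaw": 1}]'

```text
clock: 15.75
position: [530.7, 46.7, 94.3]
tcp_rot: [0.0, 0.063, 0.998, -0.0]
ft_force: [0.5, 0.1, -1.0]
grip_width: 15.1
```

>>> move_arm --commands '[{"slide": [0, 0, 0.001], "dr": [0, 0, 0], "jaw": 1}, {"slide": [0, 0, 0.001], "dr": [0, 0, 0], "jaw": 1}]'

```text
clock: 15.95
position: [531.0, 46.7, 94.0]
tcp_rot: [0.001, 0.063, 0.998, -0.0]
ft_force: [-1.4, -1.3, 10.0]
grip_width: 14.9
```

Contact at +10 N. Let go, rise and move toward the upper cup.

>>> move_arm --commands '[{"slide": [0, 0, 0], "dr": [0, 0, 0], "jaw": -0.2}, {"slide": [0, 0, 0], "dr": [0, 0, 0], "jaw": -0.6}, {"slide": [0, 0, -0.01], "dr": [0, 0, 0], "jaw": -1}, {"slide": [0, 0, -0.08], "dr": [0, 0, 0], "jaw": -1}, {"slide": [0, 0, -0.1], "dr": [0, 0, 0], "jaw": -1}]'

```text
clock: 16.45
position: [529.2, 46.4, 188.0]
tcp_rot: [-0.002, 0.062, 0.998, -0.0]
ft_force: [1.2, -0.3, 0.0]
grip_width: 53.4
```

>>> move_arm --commands '[{"slide": [0.03, 0.06, -0.06], "dr": [0, 0, 0], "jaw": -1}, {"slide": [0.045, 0.07, 0], "dr": [0, 0, 0], "jaw": -1}, {"slide": [0.045, 0.07, 0], "dr": [0, 0, 0], "jaw": -1}, {"slide": [0.03, 0.05, 0], "dr": [0, 0, 0], "jaw": -1}, {"slide": [0.02, 0.03, 0], "dr": [0, 0, 0], "jaw": -1}]'

```text
clock: 16.95
position: [462.4, 199.2, 219.1]
tcp_rot: [0.0, 0.061, 0.998, 0.001]
ft_force: [0.6, 0.5, -0.5]
grip_width: 87.8
```

Run:
```python
from h import *
s=cam("scene"); crop(s,250,130,370,250,5,"s9.png")
t=cam("top"); crop(t,220,180,380,290,5,"t9.png")
print("rodtop",circ(t,sub(t,308,218,350,256,lambda r,h:(r[...,0]-r[...,2]>60)&(r[...,0]>215)&(h[...,0]>22)),127))
plan([(442.4,218.4,180,172.8)],-1)
```

```text
rodtop (array([490.6,  43.1]), np.float64(27.0), 3.29)
at [462.4 199.3 219.1] yaw 173.16 tiltvec [ 4.0e-04  2.2e-03 -1.0e+00] rows 1
[{"slide": [0.0442, 0.0331, 0.0781], "dr": [0, 0, 0.091], "jaw": -1}]
```

View pics/s9.png

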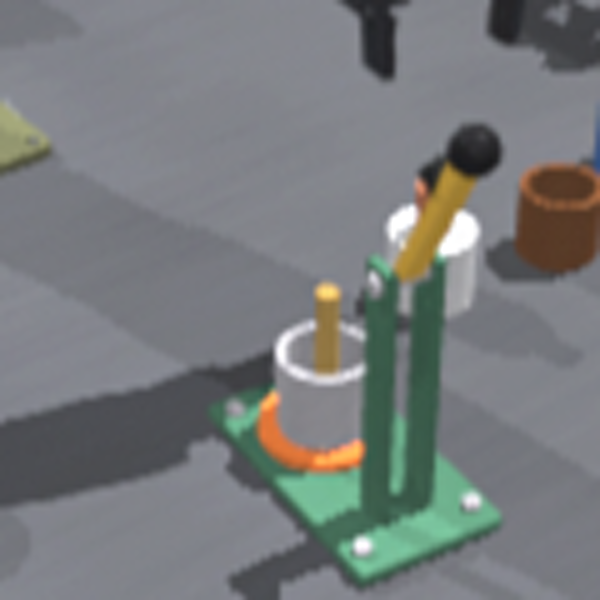

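View pics/t9.png

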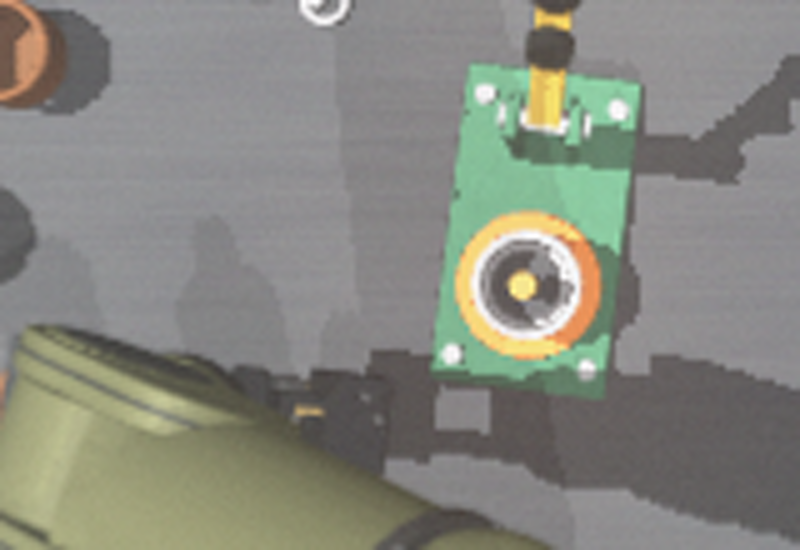

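The baffle stands upright, central in the cup; top view rod tip at (324.4,237). Now to the upper cup.

>>> move_arm --commands '[{"slide": [0.044, 0.033, 0.04], "dr": [0, 0, 0.1], "jaw": -1}, {"slide": [0, 0, 0.03], "dr": [0, 0, 0], "jaw": -1}, {"slide": [0, 0, 0], "dr": [0, 0, 0], "jaw": -1}, {"slide": [0, 0, 0], "dr": [0, 0, 0], "jaw": -1}]'

```text
clock: 17.45
position: [444.7, 214.2, 183.3]
tcp_rot: [-0.0, 0.067, 0.998, -0.001]
ft_force: [-0.2, -0.3, -0.3]
grip_width: 88.2
```

Run:
```python
from h import *
t=cam("top"); w=cam("wrist"); cv2.imwrite("pics/w9.png",w["frame"][:,:,::-1])
print("lower",circ(t,sub(t,308,218,343,256,lambda r,h:(h[...,1]<40)&(h[...,2]>200)),80), onz(t,[324.4,237],127))
x,y=proj(w,[442.4,218.4,60])[0].astype(int); print(x,y, proj(w,[442.4,218.4,98]))
print(circ(w,sub(w,x-60,max(0,y-60),x+60,min(y+60,235),lambda r,h:(h[...,1]<30)&(h[...,2]>195),4),60))
print("stub",circ(w,sub(w,x-60,max(0,y-60),x+60,min(y+60,235),lambda r,h:(r[...,0]-r[...,2]>30)&(r[...,0]>185),4),98))
plan([(442.4,218.4,66,172.8)],-1)
```

```text
lower (array([529.7,  46.5]), np.float64(64.1), 0.25) [[528.14572576  46.64494408 127.        ]]
323 187 [[323.88470835 198.79008502]]
(array([441.8, 218. ]), np.float64(65.1), 0.28)
stub (array([443. , 220.3]), np.float64(23.0), 0.55)
at [445.  214.7 183.8] yaw 172.31 tiltvec [ 1.1e-03  2.0e-04 -1.0e+00] rows 3
[{"slide": [0.0021, 0.0022, 0.0785], "dr": [0, 0, -0.041], "jaw": -1}, {"slide": [0.002, 0.0022, 0.0785], "dr": [0, 0, -0.041], "jaw": -1}, {"slide": [0.002, 0.0022, 0.0785], "dr": [0, 0, -0.041], "jaw": -1}]
```

View pics/w9.png

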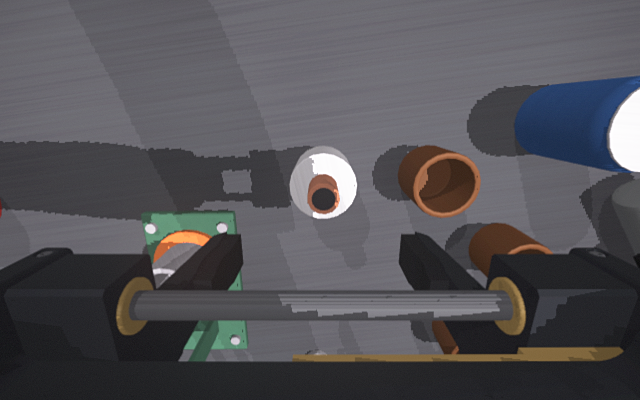

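The stub tip is at (324,198) as predicted, and the fingers clear the brown cup. Descend over the stub.

>>> move_arm --commands '[{"slide": [0.006, 0.006, 0.06], "dr": [0, 0, -0.1], "jaw": -1}, {"slide": [0, 0.001, 0.07], "dr": [0, 0, 0], "jaw": -1}, {"slide": [0, 0, 0.05], "dr": [0, 0, 0], "jaw": -0.6}, {"slide": [0, 0, 0.03], "dr": [0, 0, 0], "jaw": -0.2}, {"slide": [0, 0, 0.01], "dr": [0, 0, 0], "jaw": 0}]'

```text
clock: 18.05
position: [441.8, 218.5, 72.4]
tcp_rot: [-0.0, 0.063, 0.998, -0.001]
ft_force: [-0.8, -0.2, 0.3]
grip_width: 66.4
```

Run:
```python
from h import *
plan([(442.2,218.4,66,172.8)],-1)
```

```text
at [441.8 218.5  72.4] yaw 172.77 tiltvec [-6.e-04 -1.e-03 -1.e+00] rows 1
[{"slide": [-0.0008, -0.0002, 0.0128], "dr": [0, 0, -0.008], "jaw": -1}]
```

>>> move_arm --commands '[{"slide": [0, 0, 0.009], "dr": [0, 0, 0], "jaw": 0.2}, {"slide": [0, 0, 0], "dr": [0, 0, 0], "jaw": 0.5}, {"slide": [0, 0, 0], "dr": [0, 0, 0], "jaw": 1}, {"slide": [0, 0, 0], "dr": [0, 0, 0], "jaw": 1}, {"slide": [0, 0, 0], "dr": [0, 0, 0], "jaw": 1}]'

```text
clock: 18.55
position: [441.7, 218.3, 69.2]
tcp_rot: [0.0, 0.063, 0.998, -0.001]
ft_force: [-0.0, -2.6, 1.8]
grip_width: 26.8
```

>>> move_arm --commands '[{"slide": [0, 0, 0], "dr": [0, 0, 0], "jaw": 1}, {"slide": [0, 0, 0], "dr": [0, 0, 0], "jaw": 1}]'

```text
clock: 18.75
position: [441.7, 218.2, 69.2]
tcp_rot: [0.0, 0.063, 0.998, -0.001]
ft_force: [-0.2, -3.8, 6.3]
grip_width: 27.3
```

Stub gripped (27 mm), rim at TCP−69. Lift to clear the rod top.

>>> move_arm --commands '[{"slide": [0, 0, -0.03], "dr": [0, 0, 0], "jaw": 1}, {"slide": [0, 0, -0.06], "dr": [0, 0, 0], "jaw": 1}, {"slide": [0, 0, -0.09], "dr": [0, 0, 0], "jaw": 1}, {"slide": [0, 0, -0.09], "dr": [0, 0, 0], "jaw": 1}, {"slide": [0, 0, -0.06], "dr": [0, 0, 0], "jaw": 1}]'

```text
clock: 19.25
position: [441.5, 220.2, 236.1]
tcp_rot: [0.001, 0.062, 0.998, 0.001]
ft_force: [0.3, 0.7, -4.8]
grip_width: 27.1
```

Run:
```python
from h import *
plan([(529.2,46.4,232,172.8)],1); print(pose()[2]["ft_force"],pose()[2]["grip_width"])
```

```text
at [441.5 220.2 236.1] yaw 172.88 tiltvec [ 0.0013  0.0022 -1.    ] rows 4
[{"slide": [-0.0543, -0.0808, 0.0021], "dr": [0, 0, 0.005], "jaw": 1}, {"slide": [-0.0543, -0.0807, 0.0021], "dr": [0, 0, 0.005], "jaw": 1}, {"slide": [-0.0544, -0.0807, 0.0021], "dr": [0, 0, 0.005], "jaw": 1}, {"slide": [-0.0544, -0.0807, 0.0021], "dr": [0, 0, 0.005], "jaw": 1}]
[ 0.26289799  0.73615718 -4.81919281] 27.119043654920958
```

>>> move_arm --commands '[{"slide": [-0.03, -0.045, 0], "dr": [0, 0, 0], "jaw": 1}, {"slide": [-0.05, -0.075, 0], "dr": [0, 0, 0], "jaw": 1}, {"slide": [-0.055, -0.08, 0], "dr": [0, 0, 0], "jaw": 1}, {"slide": [-0.05, -0.075, 0], "dr": [0, 0, 0], "jaw": 1}, {"slide": [-0.032, -0.048, 0], "dr": [0, 0, 0], "jaw": 1}]'

```text
clock: 19.75
position: [529.7, 41.1, 232.7]
tcp_rot: [-0.001, 0.065, 0.998, -0.001]
ft_force: [-0.4, -0.1, -3.9]
grip_width: 27.1
```

>>> move_arm --commands '[{"slide": [0, 0, 0], "dr": [0, 0, 0], "jaw": 1}, {"slide": [0, 0, 0], "dr": [0, 0, 0], "jaw": 1}, {"slide": [0, 0, 0], "dr": [0, 0, 0], "jaw": 1}]'

```text
clock: 20.05
position: [528.2, 47.1, 233.7]
tcp_rot: [-0.0, 0.061, 0.998, 0.001]
ft_force: [-0.1, 0.3, -3.2]
grip_width: 27.2
```

Run:
```python
from h import *
s=cam("scene"); crop(s,260,110,360,230,5,"s10.png")
w=cam("wrist"); cv2.imwrite("pics/w10.png",w["frame"][:,:,::-1])
plan([(529.2,46.4,232,172.8)],1); print(pose()[2]["ft_force"],pose()[2]["grip_width"])
```

```text
at [528.4  47.1 233.9] yaw 173.01 tiltvec [-1.e-04  7.e-04 -1.e+00] rows 1
[{"slide": [-0.0018, -0.0013, 0.0038], "dr": [0, 0, 0.052], "jaw": 1}]
[ 0.27968264  0.59860905 -4.07400583] 26.92295999066593
```

View pics/s10.png

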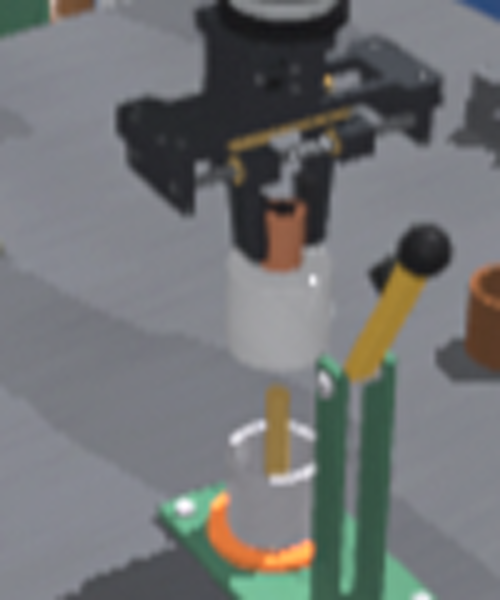

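View pics/w10.png

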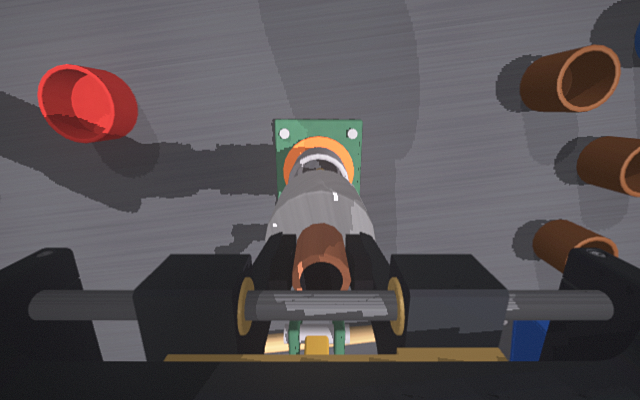

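The upper cup hangs centred over the rod and lower cup in both views. I'll lower it until the rims nearly meet, then compare edges.

>>> move_arm --commands '[{"slide": [-0.002, -0.001, 0.03], "dr": [0, 0, 0], "jaw": 1}, {"slide": [0, 0, 0.04], "dr": [0, 0, 0], "jaw": 1}, {"slide": [0, 0, 0.04], "dr": [0, 0, 0], "jaw": 1}, {"slide": [0, 0, 0.02], "dr": [0, 0, 0], "jaw": 1}, {"slide": [0, 0, 0], "dr": [0, 0, 0], "jaw": 1}]'

```text
clock: 20.65
position: [528.8, 44.9, 167.1]
tcp_rot: [-0.002, 0.062, 0.998, -0.0]
ft_force: [1.0, -0.8, -4.2]
grip_width: 27.1
```

>>> move_arm --commands '[{"slide": [0, 0, 0.006], "dr": [0, 0, 0], "jaw": 1}, {"slide": [0, 0, 0], "dr": [0, 0, 0], "jaw": 1}, {"slide": [0, 0, 0], "dr": [0, 0, 0], "jaw": 1}]'

```text
clock: 20.95
position: [530.4, 45.0, 166.4]
tcp_rot: [0.001, 0.063, 0.998, 0.0]
ft_force: [0.7, -0.7, -3.2]
grip_width: 27.2
```

Run:
```python
from h import *
s=cam("scene"); crop(s,290,160,340,230,8,"s11.png")
w=cam("wrist"); crop(w,240,100,400,260,4,"w11.png")
P,R,st=pose(); print(P,st["ft_force"])
# predicted silhouettes in scene: cup axis lateral extents
print(proj(s,[[529.7,46.5,75],[529.7,46.5,P[2]-64],[529.7,46.5,P[2]-20]]), proj(w,[[529.7,46.5,75],[529.7,46.5,P[2]-64],[529.7,46.5,P[2]-20]]))
```

```text
[530.28098254  44.88881593 166.3152364 ] [ 0.07760726 -0.32808644 -4.44873097]
[[314.94933306 200.1624691 ]
 [315.06058815 193.52895502]
 [315.24602855 182.47687431]] [[321.32453418 199.24534837]
 [321.43260199 209.9064819 ]
 [321.67223927 233.55068275]]
```

View pics/s11.png

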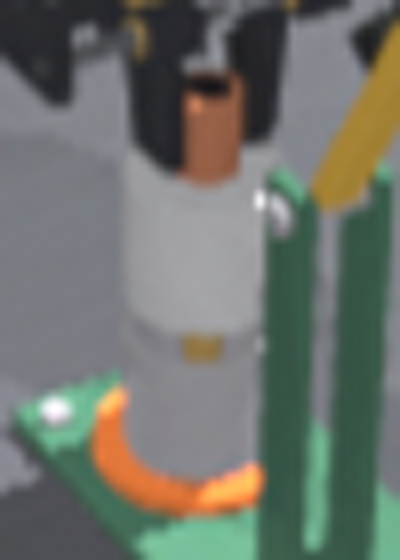

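View pics/w11.png

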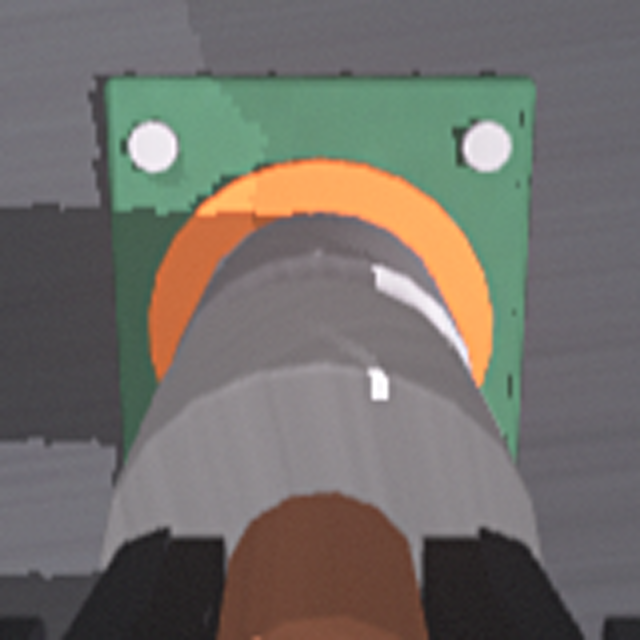

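```bash
cat >> h.py <<'E'
from scipy.optimize import least_squares
def fixr(P,r,c0):
    f=least_squares(lambda c:np.hypot(*(P[:,:2]-c).T)-r,c0,loss="soft_l1"); return f.x.round(1),np.std(f.fun).round(2)
E
python3 - <<'E'
from h import *
w=cam("wrist"); im=w["frame"].astype(int); P,R,st=pose()
hsv=cv2.cvtColor(np.ascontiguousarray(w["frame"]),cv2.COLOR_RGB2HSV).astype(int)
org=(hsv[...,0]<22)&(hsv[...,1]>120)&(np.arange(400)[:,None]<195)
pts=[];up=[]
g=im.sum(2)
for x in range(292,352):
    r=np.where(org[:,x])[0]
    if len(r): pts.append((x,r.max()+.5))
pts=np.array(pts); b=onz(w,pts,20); print("lower base", fixr(b,33,[530,46]), len(pts))
# upper rim arc: strongest brightening going down, below the base arc
for x in range(296,348,2):
    col=g[:,x].astype(float); y0=int(pts[np.argmin(abs(pts[:,0]-x)),1])+4
    d=col[y0+1:y0+25]-col[y0-1:y0+23]; 
    k=np.argmax(d) if x<330 else np.argmax(abs(d)); up.append((x,y0+k,d[k]))
print([(a,b,round(c)) for a,b,c in up])
E
```

```text
lower base (array([530.3,  45.1]), np.float64(0.35)) 60
[(296, np.int64(171), 42), (298, np.int64(170), 54), (300, np.int64(168), 46), (302, np.int64(167), 57), (304, np.int64(167), 55), (306, np.int64(166), 62), (308, np.int64(165), 53), (310, np.int64(164), 55), (312, np.int64(164), 77), (314, np.int64(164), 61), (316, np.int64(164), 55), (318, np.int64(163), 69), (320, np.int64(162), 50), (322, np.int64(163), 61), (324, np.int64(163), 69), (326, np.int64(164), 71), (328, np.int64(164), 72), (330, np.int64(164), 44), (332, np.int64(165), 81), (334, np.int64(166), 376), (336, np.int64(167), 295), (338, np.int64(168), 261), (340, np.int64(168), 268), (342, np.int64(175), -275), (344, np.int64(177), -282), (346, np.int64(173), 282)]
```

Run:
```python
from h import *
w=cam("wrist"); P,R,st=pose(); print(P,st["clock"])
a=np.array([(296,171),(298,170),(300,168),(302,167),(304,167),(306,166),(308,165),(310,164),(312,164),(314,164),(316,164),(318,163),(320,162),(322,163),(324,163),(326,164),(328,164),(330,164),(332,165),(334,166),(336,167),(338,168),(340,168),(346,173)],float)
for dz in (-1,0,1): print(fixr(onz(w,a,P[2]-69.2+dz),33,[530,46]))
# scene silhouettes
s=cam("scene"); g=s["frame"].astype(int)
for y in (186,190,194,206,210,214): print(y,[int(v) for v in g[y,300:312].sum(1)])
print(proj(s,[[529.7,46.5,z] for z in (100,60)]))
```

```text
[530.12967463  44.81489229 166.12944042] 21.15
(array([527.3,  45.5]), np.float64(0.38))
(array([527.1,  45.5]), np.float64(0.38))
(array([526.9,  45.5]), np.float64(0.39))
186 [379, 382, 380, 377, 380, 413, 448, 462, 468, 478, 483, 483]
190 [377, 377, 375, 375, 376, 415, 451, 465, 473, 476, 483, 485]
194 [377, 379, 378, 380, 383, 421, 449, 463, 471, 479, 484, 489]
206 [380, 381, 366, 382, 391, 382, 400, 395, 399, 404, 411, 415]
210 [450, 455, 534, 572, 531, 494, 425, 407, 405, 403, 406, 409]
214 [377, 360, 401, 402, 410, 419, 416, 408, 403, 403, 407, 407]
[[315.05104579 194.09782941]
 [314.88944777 203.73396566]]
```

Run:
```python
from h import *
w=cam("wrist"); P,R,st=pose(); g=w["frame"].astype(int).sum(2)
up=[]
for x in range(274,368,2):
    if 330<=x<=340: continue
    col=g[:,x].astype(float); y0=186
    d=col[y0+1:y0+40]-col[y0-1:y0+38]; k=np.argmax(d); up.append((x,y0+k,d[k]))
print([(a,int(b),round(c)) for a,b,c in up])
a=np.array([u[:2] for u in up if u[2]>20],float)
for dz in (-1,0,1): print(fixr(onz(w,a,P[2]-9.2+dz),33,[530,46]))
```

```text
[(274, 208, 67), (276, 203, 84), (278, 198, 74), (280, 207, 60), (282, 205, 60), (284, 203, 64), (286, 201, 62), (288, 199, 61), (290, 198, 64), (292, 198, 68), (294, 197, 68), (296, 196, 82), (298, 195, 90), (300, 194, 73), (302, 193, 74), (304, 192, 72), (306, 192, 69), (308, 192, 95), (310, 192, 75), (312, 191, 75), (314, 191, 85), (316, 191, 99), (318, 190, 88), (320, 190, 79), (322, 190, 80), (324, 191, 77), (326, 191, 95), (328, 191, 80), (342, 195, 84), (344, 196, 82), (346, 197, 71), (348, 198, 55), (350, 199, 58), (352, 200, 62), (354, 201, 54), (356, 186, 176), (358, 205, 55), (360, 206, 53), (362, 208, 55), (364, 210, 57), (366, 213, 53)]
(array([531.5,  44.8]), np.float64(1.47))
(array([531.2,  44.9]), np.float64(1.46))
(array([530.9,  44.9]), np.float64(1.45))
```

Run:
```python
from h import *
w=cam("wrist"); P,R,st=pose()
X=list(range(280,330,2))+list(range(342,356,2))+list(range(358,368,2))
Y=[207,205,203,201,199,198,198,197,196,195,194,193,192,192,192,192,191,191,191,190,190,190,191,191,191,195,196,197,198,199,200,201,205,206,208,210,213]
a=np.c_[X,Y].astype(float)
for dz in (-1,0,1): print(fixr(onz(w,a,P[2]-9.2+dz),33,[530,46]), circ(w,a,P[2]-9.2+dz,False))
print(P)
```

```text
(array([531.5,  45. ]), np.float64(0.23)) (array([531. ,  45.1]), np.float64(65.1), 0.22)
(array([531.3,  45. ]), np.float64(0.23)) (array([530.6,  45.2]), np.float64(64.7), 0.22)
(array([531.,  45.]), np.float64(0.24)) (array([530.1,  45.2]), np.float64(64.3), 0.22)
[530.00758772  44.7932756  165.92307063]
```

Run:
```python
from h import *
w=cam("wrist"); P,R,st=pose()
a=np.array([(296,171),(298,170),(300,168),(302,167),(304,167),(306,166),(308,165),(310,164),(312,164),(314,164),(316,164),(318,163),(320,162),(322,163),(324,163),(326,164),(328,164),(330,164),(332,165),(334,166),(336,167),(338,168),(340,168),(346,173)],float)
print(fixr(onz(w,a,80),33,[530,46]))
print(proj(w,[[530.3-33,45,80],[530.3-33,45,P[2]-69.2],[530.3-27,45,80]]))
crop(w,280,140,370,210,8,"w12.png")
```

```text
(array([529.7,  45. ]), np.float64(0.34))
[[314.84485138 164.22027174]
 [314.43244202 168.28004417]
 [315.80330122 171.40903659]]
```

View pics/w12.png

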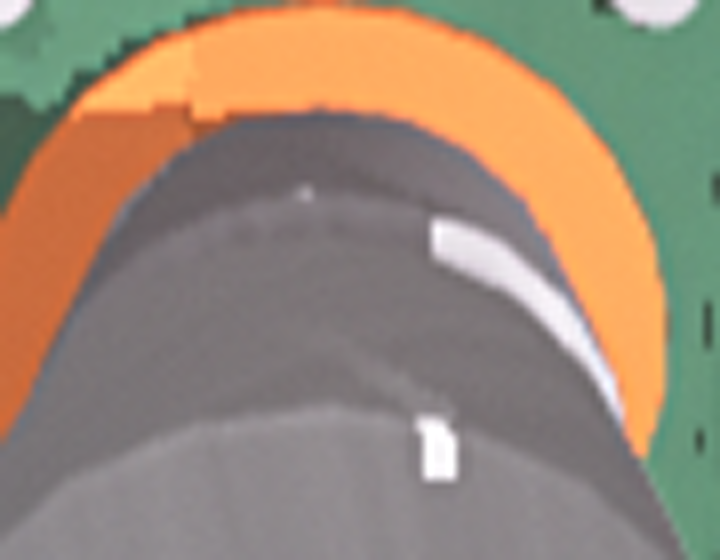

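The arc I'd taken for the upper rim is the lower cup's rim: the lit sliver belongs to it. That puts the lower cup at (529.8, 45.0). The upper rim is the sliver's lower edge, so I'll fit that.

Run:
```python
from h import *
w=cam("wrist"); P,R,st=pose(); g=w["frame"].astype(float).sum(2)
pts=[]
for x in range(335,354):
    col=g[:,x]; k=[y for y in range(165,188) if col[y]>560]
    if k:
        y=max(k); f=(col[y]-480)/(col[y]-col[y+2]+1e-6); pts.append((x,y+.5))
print(pts)
a=np.array(pts,float); Q=onz(w,a,P[2]-69.2)
f=least_squares(lambda c:np.hypot(Q[:,0]-c[0],Q[:,1]-45.0)-33,[530]); print(f.x,np.std(f.fun), fixr(Q,33,[530,45]))
print(P,st["ft_force"])
plan([(529.6,45.0,155,172.8)],1)
```

```text
[(335, 171.5), (336, 172.5), (337, 172.5), (338, 173.5), (339, 173.5), (340, 174.5), (341, 174.5), (342, 175.5), (343, 175.5), (344, 176.5), (345, 177.5), (346, 178.5), (347, 179.5), (348, 180.5), (349, 181.5), (350, 182.5), (351, 183.5), (352, 184.5), (353, 185.5)]
[531.62060178] 0.3384538942375146 (array([530.4,  43.7]), np.float64(0.18))
[529.95145056  44.80356171 165.82071771] [ 0.78527566  0.4014343  -3.15030271]
at [530.   44.8 165.8] yaw 172.83 tiltvec [ 1.e-04 -1.e-04 -1.e+00] rows 1
[{"slide": [0.0007, 0.0003, 0.0216], "dr": [0, 0, 0.006], "jaw": 1}]
```

Upper cup at about (531, 45), upright. Lower at about (529.9, 45.0). I'll shift 1 mm and lower gently.

>>> move_arm --commands '[{"slide": [0.002, 0, 0.01], "dr": [0, 0, 0], "jaw": 1}, {"slide": [0, 0, 0.01], "dr": [0, 0, 0], "jaw": 1}, {"slide": [0, 0, 0.006], "dr": [0, 0, 0], "jaw": 1}, {"slide": [0, 0, 0.002], "dr": [0, 0, 0], "jaw": 1}, {"slide": [0, 0, 0], "dr": [0, 0, 0], "jaw": 1}]'

```text
clock: 21.9
position: [528.8, 45.0, 151.5]
tcp_rot: [-0.0, 0.063, 0.998, -0.0]
ft_force: [0.5, -0.1, -3.3]
grip_width: 27.3
```

Run:
```python
from h import *
s=cam("scene"); crop(s,290,160,340,230,8,"s13.png")
w=cam("wrist"); crop(w,260,130,380,230,6,"w13.png"); print(pose()[0])
```

```text
[529.0381429   45.08446256 151.83409523]
```

View pics/s13.png

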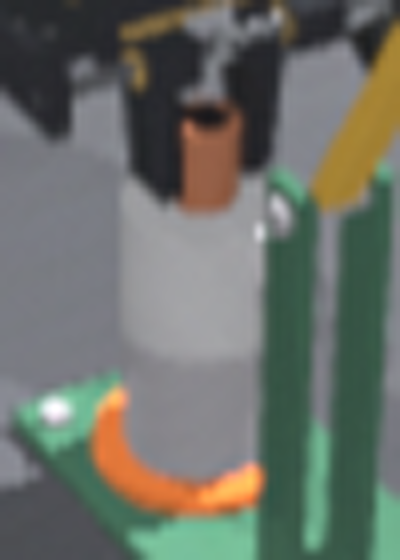

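View pics/w13.png

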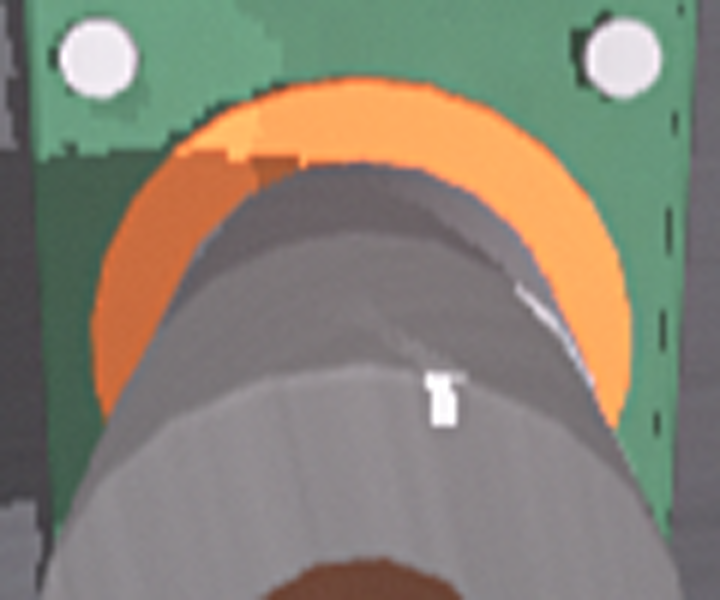

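Run:
```python
from h import *
w=cam("wrist"); P,R,st=pose(); g=w["frame"].astype(float).sum(2)
hsv=cv2.cvtColor(np.ascontiguousarray(w["frame"]),cv2.COLOR_RGB2HSV).astype(int)
org=(hsv[...,0]<22)&(hsv[...,1]>120)&(np.arange(400)[:,None]<195)
pts=np.array([(x,np.where(org[:,x])[0].max()+.5) for x in range(292,352)],float)
print("base",fixr(onz(w,pts,20),33,[530,46]))
up=[]
for x in range(292,346,1):
    y0=int(pts[np.argmin(abs(pts[:,0]-x)),1])+3
    d=g[y0+1:y0+22,x]-g[y0-1:y0+20,x]; k=np.argmax(d); up.append((x,y0+k,d[k]))
print([(a,int(b),int(c)) for a,b,c in up][::3])
a=np.array([u[:2] for u in up],float)
Q=onz(w,a,P[2]-69.2); c,sd=fixr(Q,33,[530,45]); r=abs(np.hypot(*(Q[:,:2]-c).T)-33)<1; print("upper rim",fixr(Q[r],33,c),r.sum())
s=cam("scene"); gs=s["frame"].astype(float).sum(2)
for y in (184,190,196,200,203,205,206,207): print(y,gs[y,300:312].astype(int).tolist())
```

```text
base (array([530.3,  45.1]), np.float64(0.29))
[(292, 178, 45), (295, 176, 61), (298, 174, 50), (301, 173, 63), (304, 172, 46), (307, 170, 58), (310, 169, 57), (313, 169, 62), (316, 168, 55), (319, 168, 73), (322, 168, 56), (325, 168, 60), (328, 169, 58), (331, 169, 54), (334, 171, 56), (337, 172, 67), (340, 173, 51), (343, 175, 40)]
upper rim (array([529.5,  45.2]), np.float64(0.26)) 53
184 [375, 375, 377, 376, 382, 445, 471, 465, 403, 307, 195, 194]
190 [376, 377, 377, 375, 378, 429, 453, 462, 473, 475, 487, 488]
196 [377, 377, 374, 373, 378, 431, 453, 466, 473, 482, 486, 489]
200 [382, 382, 378, 377, 378, 418, 444, 457, 465, 471, 479, 486]
203 [373, 379, 377, 377, 376, 377, 392, 415, 439, 460, 474, 475]
205 [377, 378, 378, 377, 380, 378, 384, 392, 400, 407, 410, 415]
206 [378, 378, 368, 383, 392, 399, 404, 394, 399, 404, 407, 414]
207 [386, 404, 379, 391, 412, 422, 421, 407, 399, 403, 409, 413]
```

The upper rim at (529.5, 45.2) and the lower cup at (530.0, 45.0) agree within 1 mm. Set it down.

>>> move_arm --commands '[{"slide": [0, 0, 0.003], "dr": [0, 0, 0], "jaw": 1}, {"slide": [0, 0, 0.001], "dr": [0, 0, 0], "jaw": 1}, {"slide": [0, 0, 0.001], "dr": [0, 0, 0], "jaw": 1}]'

```text
clock: 22.4
position: [528.9, 44.9, 149.2]
tcp_rot: [0.0, 0.063, 0.998, -0.0]
ft_force: [0.2, -0.0, -1.8]
grip_width: 27.3
```

>>> move_arm --commands '[{"slide": [0, 0, 0.001], "dr": [0, 0, 0], "jaw": 1}, {"slide": [0, 0, 0.001], "dr": [0, 0, 0], "jaw": 1}]'

```text
clock: 22.6
position: [529.3, 45.0, 149.0]
tcp_rot: [0.001, 0.063, 0.998, -0.0]
ft_force: [-2.3, -2.1, 7.9]
grip_width: 27.1
```

Contact. Release and rise.

>>> move_arm --commands '[{"slide": [0, 0, 0], "dr": [0, 0, 0], "jaw": 0}, {"slide": [0, 0, 0], "dr": [0, 0, 0], "jaw": -0.5}, {"slide": [0, 0, -0.01], "dr": [0, 0, 0], "jaw": -1}, {"slide": [0, 0, -0.06], "dr": [0, 0, 0], "jaw": -1}, {"slide": [0, 0, -0.1], "dr": [0, 0, 0], "jaw": -1}]'

```text
clock: 23.1
position: [527.2, 44.3, 232.2]
tcp_rot: [-0.003, 0.062, 0.998, -0.001]
ft_force: [1.1, -0.8, -0.0]
grip_width: 65.2
```

>>> move_arm --commands '[{"slide": [0, 0, -0.1], "dr": [0, 0, 0], "jaw": -1}, {"slide": [0, 0, -0.1], "dr": [0, 0, 0], "jaw": -1}, {"slide": [0.04, -0.06, -0.08], "dr": [0, 0, 0], "jaw": -1}, {"slide": [0.04, -0.08, 0], "dr": [0, 0, 0], "jaw": -1}, {"slide": [0, -0.08, 0], "dr": [0, 0, 0], "jaw": -1}]'

```text
clock: 23.6
position: [475.5, -56.8, 372.2]
tcp_rot: [0.001, 0.061, 0.998, -0.001]
ft_force: [0.9, -0.4, -0.6]
grip_width: 88.1
```

Run:
```python
from h import *
t=cam("top"); s=cam("scene"); crop(t,280,150,380,270,5,"t14.png"); crop(s,280,130,370,240,5,"s14.png"); print(pose()[0],pose()[2]["joint_positions"].round(2))
print(circ(t,sub(t,305,215,348,256,lambda r,h:(h[...,1]<40)&(h[...,2]>195)),140))
```

```text
[476.13227962 -63.49495658 370.13204131] [ 0.71  0.49 -1.06  1.76  0.47  1.17  0.94]
(array([529.9,  45.6]), np.float64(64.2), 0.34)
```

View pics/t14.png

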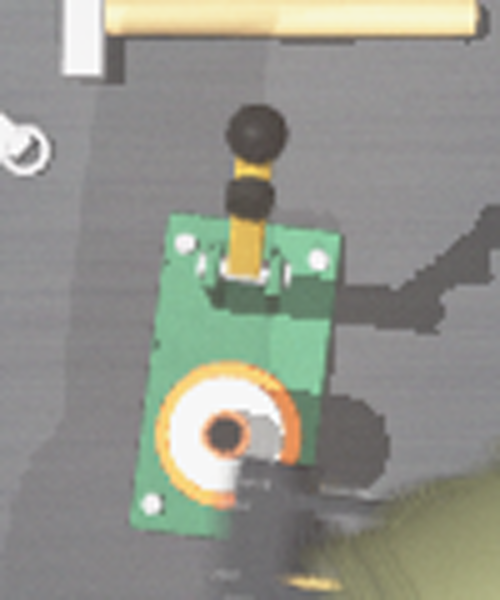

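View pics/s14.png

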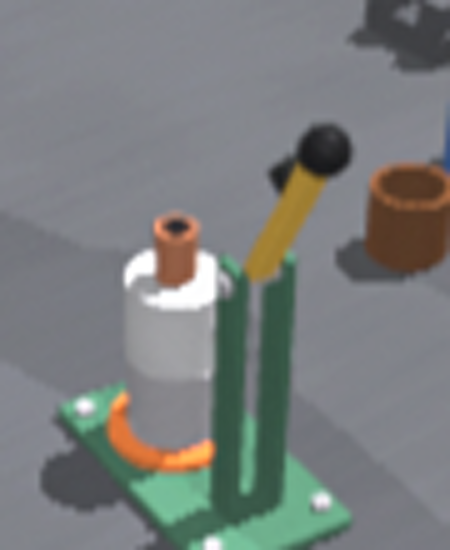

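The stack is flush; the top view puts the upper cup at (529.9, 45.6). Knob: top view (331.4,176.4), scene (345,160.2).

Run:
```python
from h import *
t=cam("top"); s=cam("scene")
k=sub(t,320,164,343,186,lambda r,h:(r.sum(-1)<360)); 
k2=sub(s,334,148,355,172,lambda r,h:(r.sum(-1)<230))
a,_=cv2.minEnclosingCircle(k.astype(np.float32)); b,_=cv2.minEnclosingCircle(k2.astype(np.float32)); print(a,_,b)
X=tri(t,a,s,b); print(X, proj(t,X),proj(s,X))
X2=tri(t,(331.4,176.4),s,(345,160.2)); print(X2)
y=np.radians(-7.17); f=np.array([np.cos(y),np.sin(y)]); n=np.array([-f[1],f[0]]); d=X2[:2]-[529.5,45.4]; print(d@f,d@n)
for th in (2.1,2.2): print(th,np.r_[np.array([529.5,45.4])+f*(90-130*np.cos(th)),196+130*np.sin(th)])
```

```text
(330.9246826171875, 176.474365234375) 8.814594268798828 (341.25, 161.375)
[674.51348725  23.53983284 305.67135154] [[332.38661703 177.73238092]] [[343.01313227 161.2884097 ]]
[677.79654981  26.5142644  309.56965609]
149.49409832507817 -0.2286047734478025
2.1 [683.91299656  25.97523745 308.21721766]
2.2 [694.70310658  24.61786903 301.1045325 ]
```

Run:
```python
from h import *
plan([(678.8,26.6,375,172.83,6)],-1)
```

```text
at [477.1 -57.9 370.6] yaw 172.7 tiltvec [ 3.e-04  2.e-04 -1.e+00] rows 6
[{"slide": [-0.0631, 0.0365, -0.0015], "dr": [0, 0, -0.005], "jaw": -1}, {"slide": [-0.0631, 0.0364, -0.0015], "dr": [0, 0, -0.005], "jaw": -1}, {"slide": [-0.0632, 0.0364, -0.0015], "dr": [0, 0, -0.005], "jaw": -1}, {"slide": [-0.0632, 0.0364, -0.0015], "dr": [0, 0, -0.005], "jaw": -1}, {"slide": [-0.0632, 0.0364, -0.0015], "dr": [0, 0, -0.005], "jaw": -1}]
[{"slide": [-0.0632, 0.0364, -0.0015], "dr": [0, 0, -0.005], "jaw": -1}]
```

>>> move_arm --commands '[{"slide": [-0.06, 0.035, -0.002], "dr": [0, 0, 0], "jaw": -1}, {"slide": [-0.08, 0.047, -0.002], "dr": [0, 0, 0], "jaw": -1}, {"slide": [-0.08, 0.047, -0.002], "dr": [0, 0, 0], "jaw": -1}, {"slide": [-0.08, 0.047, -0.002], "dr": [0, 0, 0], "jaw": -1}, {"slide": [-0.079, 0.042, 0], "dr": [0, 0, 0], "jaw": -1}]'

```text
clock: 24.3
position: [680.3, 31.1, 374.5]
tcp_rot: [0.0, 0.061, 0.998, 0.001]
ft_force: [0.8, -0.8, 0.4]
grip_width: 88.1
```

>>> move_arm --commands '[{"slide": [0, 0, 0], "dr": [0, 0, 0], "jaw": -0.6}, {"slide": [0, 0, 0], "dr": [0, 0, 0], "jaw": -0.3}, {"slide": [0, 0, 0], "dr": [0, 0, 0], "jaw": -0.3}]'

```text
clock: 24.6
position: [678.0, 28.1, 374.6]
tcp_rot: [-0.0, 0.062, 0.998, -0.0]
ft_force: [0.1, -0.0, -0.2]
grip_width: 66.1
```

Run:
```python
from h import *
w=cam("wrist"); cv2.imwrite("pics/w15.png",w["frame"][:,:,::-1]); s=cam("scene"); crop(s,260,60,400,200,4,"s15.png")
plan([(678.8,26.6,292,172.83)],-1); print(proj(w,[678.8,26.6,311]))
```

```text
at [678.   26.9 375.1] yaw 172.84 tiltvec [ 3.e-04 -8.e-04 -1.e+00] rows 2
[{"slide": [-0.0008, -0.0002, 0.0831], "dr": [0, 0, 0.001], "jaw": -1}, {"slide": [-0.0008, -0.0002, 0.0831], "dr": [0, 0, 0.001], "jaw": -1}]
[[317.79273873 212.44523014]]
```

View pics/w15.png

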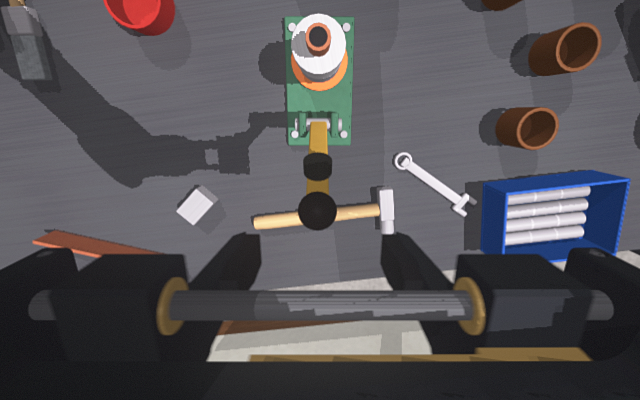

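View pics/s15.png

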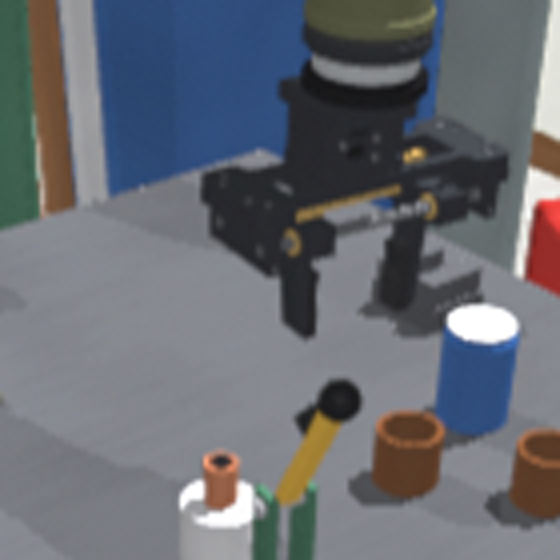

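The knob is at (317,211) in the wrist view, matching the prediction. Descend and grip.

>>> move_arm --commands '[{"slide": [-0.001, 0, 0.05], "dr": [0, 0, 0], "jaw": -0.3}, {"slide": [0, 0, 0.06], "dr": [0, 0, 0], "jaw": -0.3}, {"slide": [0, 0, 0.04], "dr": [0, 0, 0], "jaw": -0.2}, {"slide": [0, 0, 0.015], "dr": [0, 0, 0], "jaw": 0}, {"slide": [0, 0, 0], "dr": [0, 0, 0], "jaw": 0.1}]'

```text
clock: 25.2
position: [678.6, 26.3, 291.6]
tcp_rot: [-0.001, 0.063, 0.998, -0.0]
ft_force: [-0.2, -0.2, 0.5]
grip_width: 40.7
```

>>> move_arm --commands '[{"slide": [0, 0, 0], "dr": [0, 0, 0], "jaw": 0.3}, {"slide": [0, 0, 0], "dr": [0, 0, 0], "jaw": 1}, {"slide": [0, 0, 0], "dr": [0, 0, 0], "jaw": 1}, {"slide": [0, 0, 0], "dr": [0, 0, 0], "jaw": 1}]'

```text
clock: 25.6
position: [680.2, 25.4, 293.1]
tcp_rot: [0.001, 0.064, 0.998, -0.001]
ft_force: [0.5, -5.4, 3.2]
grip_width: 27.8
```

Run:
```python
from h import *
P,R,st=pose(); print(P,yaw(R),st["ft_force"],st["grip_width"])
s=cam("scene"); crop(s,290,90,390,190,6,"s16.png")
```

```text
[680.16490848  25.35090757 293.0557032 ] 172.7071883640777 [ 0.47799178 -5.36471346  3.21715784] 27.769504952376987
```

View pics/s16.png

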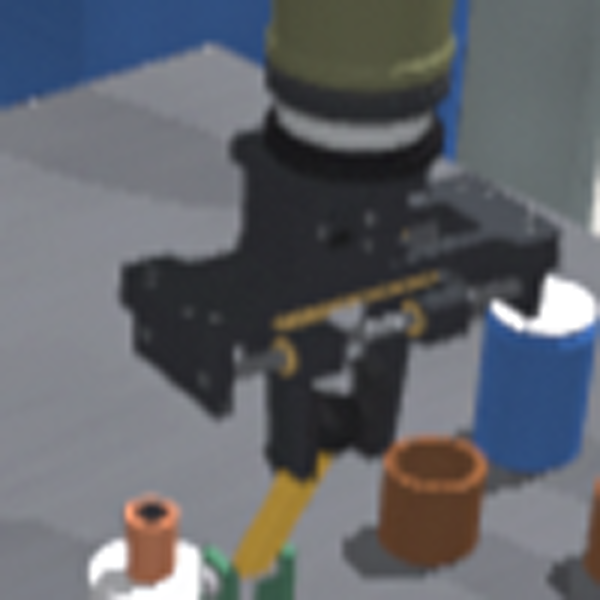

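Knob gripped (27.8 mm). I'll work out the arc about the hinge in tool axes.

Run:
```python
import numpy as np
th=np.r_[np.linspace(2.068,0.2,24),np.linspace(0.15,0.0,4)]
fx=90-130*np.cos(th); z=196+130*np.sin(th)
for i in range(len(th)-1): print(round(th[i+1],2), round(-(fx[i+1]-fx[i])/500,4), round(-(z[i+1]-z[i])/500,4))
```

```text
1.99 0.0189 -0.0093
1.91 0.0196 -0.0077
1.82 0.0202 -0.0061
1.74 0.0206 -0.0045
1.66 0.0209 -0.0028
1.58 0.0211 -0.0011
1.5 0.0211 0.0006
1.42 0.021 0.0024
1.34 0.0207 0.0041
1.26 0.0203 0.0057
1.17 0.0198 0.0073
1.09 0.0191 0.0089
1.01 0.0183 0.0105
0.93 0.0174 0.0119
0.85 0.0164 0.0133
0.77 0.0153 0.0146
0.69 0.014 0.0158
0.61 0.0127 0.0168
0.52 0.0113 0.0178
0.44 0.0098 0.0187
0.36 0.0083 0.0194
0.28 0.0067 0.02
0.2 0.005 0.0205
0.15 0.0023 0.0128
0.1 0.0016 0.0129
0.05 0.001 0.013
0.0 0.0003 0.013
```

>>> move_arm --commands '[{"slide": [0.019, 0, -0.009], "dr": [0, 0, 0], "jaw": 1}, {"slide": [0.02, 0, -0.008], "dr": [0, 0, 0], "jaw": 1}, {"slide": [0.02, 0, -0.006], "dr": [0, 0, 0], "jaw": 1}, {"slide": [0.021, 0, -0.0045], "dr": [0, 0, 0], "jaw": 1}, {"slide": [0.021, 0, -0.003], "dr": [0, 0, 0], "jaw": 1}]'

```text
clock: 26.15
position: [629.4, 31.7, 307.0]
tcp_rot: [0.001, 0.063, 0.998, -0.001]
ft_force: [1.3, -3.6, -6.3]
grip_width: 28.0
```

```bash
cat >> h.py <<'E'
def kn():
    P,R,st=pose(); f=np.array([np.cos(np.radians(-7.17)),np.sin(np.radians(-7.17))]); d=P[:2]-[529.7,45.3]; g=d@f-90; h=P[2]+18.7-196
    print("P",P.round(1),"fx",(d@f).round(1),"fy",round(d[1]*f[0]-d[0]*f[1],1),"th",round(np.arctan2(h,-g),3),"r",round(np.hypot(g,h),1),"F",st["ft_force"].round(1),"w",round(st["grip_width"],1),"yaw",round(yaw(R),2),"tilt",R.apply([0,0,1]).round(3))
E
python3 - <<'E'
from h import *
kn(); s=cam("scene"); crop(s,290,90,390,190,6,"s17.png")
E
```

```text
P [629.4  31.7 307. ] fx 100.6 fy -1.0 th 1.652 r 130.2 F [ 1.3 -3.6 -6.3] w 28.0 yaw 172.72 tilt [ 0.001 -0.003 -1.   ]
```

View pics/s17.png

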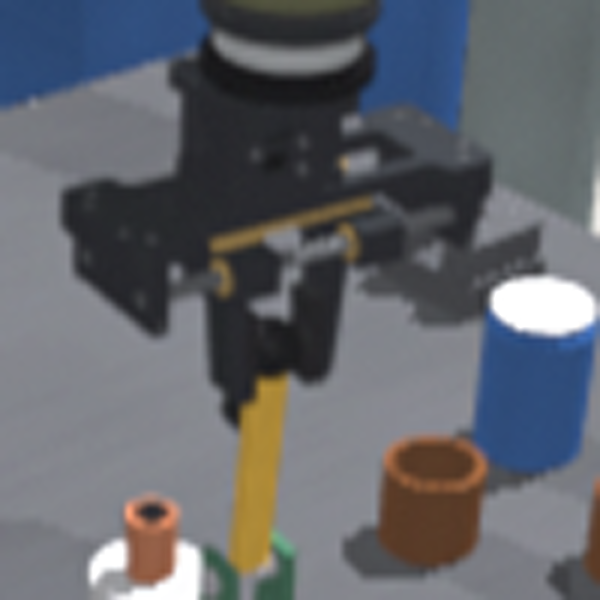

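The clamp arm is near upright with the knob held. Radius checks at 130 mm and forces are small, so continue.

>>> move_arm --commands '[{"slide": [0.021, 0, -0.001], "dr": [0, 0, 0], "jaw": 1}, {"slide": [0.021, 0, 0.0005], "dr": [0, 0, 0], "jaw": 1}, {"slide": [0.021, 0, 0.0025], "dr": [0, 0, 0], "jaw": 1}, {"slide": [0.021, 0, 0.004], "dr": [0, 0, 0], "jaw": 1}, {"slide": [0.02, 0, 0.006], "dr": [0, 0, 0], "jaw": 1}]'

```text
clock: 26.7
position: [577.7, 38.2, 299.8]
tcp_rot: [0.0, 0.063, 0.998, -0.001]
ft_force: [5.7, -3.9, -12.6]
grip_width: 27.0
```

>>> move_arm --commands '[{"slide": [0.02, 0, 0.0075], "dr": [0, 0, 0], "jaw": 1}, {"slide": [0.019, 0, 0.009], "dr": [0, 0, 0], "jaw": 1}, {"slide": [0.018, 0, 0.0105], "dr": [0, 0, 0], "jaw": 1}, {"slide": [0.0175, 0, 0.012], "dr": [0, 0, 0], "jaw": 1}, {"slide": [0.0165, 0, 0.013], "dr": [0, 0, 0], "jaw": 1}]'

```text
clock: 27.2
position: [534.8, 43.6, 274.3]
tcp_rot: [0.002, 0.064, 0.998, -0.001]
ft_force: [11.0, -5.2, -12.1]
grip_width: 27.0
```

Run:
```python
from h import *
kn()
```

```text
P [534.8  43.6 274.3] fx 5.3 fy -1.1 th 0.853 r 128.8 F [ 11.   -5.2 -12.1] w 27.0 yaw 172.69 tilt [ 0.004 -0.002 -1.   ]
```

>>> move_arm --commands '[{"slide": [0.014, 0.001, 0.016], "dr": [0, 0, 0], "jaw": 1}, {"slide": [0.013, 0, 0.017], "dr": [0, 0, 0], "jaw": 1}, {"slide": [0.0115, 0, 0.017], "dr": [0, 0, 0], "jaw": 1}, {"slide": [0.011, 0, 0.018], "dr": [0, 0, 0], "jaw": 1}, {"slide": [0, 0, 0], "dr": [0, 0, 0], "jaw": 1}]'

```text
clock: 27.7
position: [507.8, 46.9, 240.1]
tcp_rot: [-0.0, 0.063, 0.998, -0.002]
ft_force: [2.7, -6.7, -3.3]
grip_width: 27.8
```

Run:
```python
from h import *
kn(); s=cam("scene"); crop(s,260,110,360,230,6,"s18.png")
```

```text
P [507.8  46.9 240.1] fx -21.9 fy -1.1 th 0.512 r 128.4 F [ 2.7 -6.7 -3.3] w 27.8 yaw 172.75 tilt [-0.001 -0.004 -1.   ]
```

View pics/s18.png

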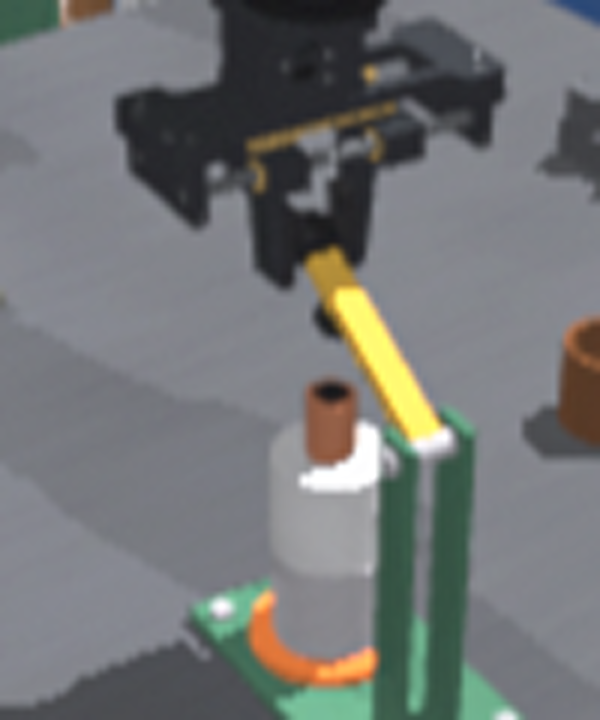

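The arm is following (θ≈0.51) and the stack is undisturbed. Last stretch, slower.

Run:
```python
import numpy as np
th=np.r_[np.linspace(.512,0.0,11)]
fx=-129*np.cos(th); z=129*np.sin(th)
for i in range(len(th)-1): print(round(th[i+1],2), round(-(fx[i+1]-fx[i])/500,4), round(-(z[i+1]-z[i])/500,4))
```

```text
0.46 0.0062 0.0117
0.41 0.0056 0.012
0.36 0.0049 0.0122
0.31 0.0043 0.0125
0.26 0.0037 0.0127
0.2 0.003 0.0129
0.15 0.0024 0.013
0.1 0.0017 0.0131
0.05 0.001 0.0132
0.0 0.0003 0.0132
```

>>> move_arm --commands '[{"slide": [0.006, 0.001, 0.0115], "dr": [0, 0, 0], "jaw": 1}, {"slide": [0.0055, 0, 0.012], "dr": [0, 0, 0], "jaw": 1}, {"slide": [0.005, 0, 0.0125], "dr": [0, 0, 0], "jaw": 1}, {"slide": [0.004, 0, 0.0125], "dr": [0, 0, 0], "jaw": 1}, {"slide": [0.0035, 0, 0.0125], "dr": [0, 0, 0], "jaw": 1}]'

```text
clock: 28.25
position: [496.1, 48.4, 210.3]
tcp_rot: [-0.0, 0.064, 0.998, -0.003]
ft_force: [2.0, -8.9, -0.7]
grip_width: 28.2
```

Run:
```python
from h import *
kn()
```

```text
P [496.1  48.4 210.3] fx -33.7 fy -1.1 th 0.261 r 128.1 F [ 2.  -8.9 -0.7] w 28.2 yaw 172.7 tilt [-0.001 -0.005 -1.   ]
```

>>> move_arm --commands '[{"slide": [0.003, -0.002, 0.0125], "dr": [0, 0, 0], "jaw": 1}, {"slide": [0.0025, -0.001, 0.0125], "dr": [0, 0, 0], "jaw": 1}, {"slide": [0.002, 0, 0.012], "dr": [0, 0, 0], "jaw": 1}, {"slide": [0.001, 0, 0.01], "dr": [0, 0, 0], "jaw": 1}, {"slide": [0, 0, 0], "dr": [0, 0, 0], "jaw": 1}]'

```text
clock: 28.75
position: [492.2, 48.9, 186.8]
tcp_rot: [0.0, 0.063, 0.998, -0.001]
ft_force: [1.9, -5.6, -2.4]
grip_width: 27.9
```

Run:
```python
from h import *
kn(); s=cam("scene"); crop(s,260,130,360,230,6,"s19.png")
```

```text
P [492.2  48.9 186.8] fx -37.7 fy -1.1 th 0.075 r 128.0 F [ 1.9 -5.6 -2.4] w 27.9 yaw 172.75 tilt [ 0.    -0.002 -1.   ]
```

View pics/s19.png

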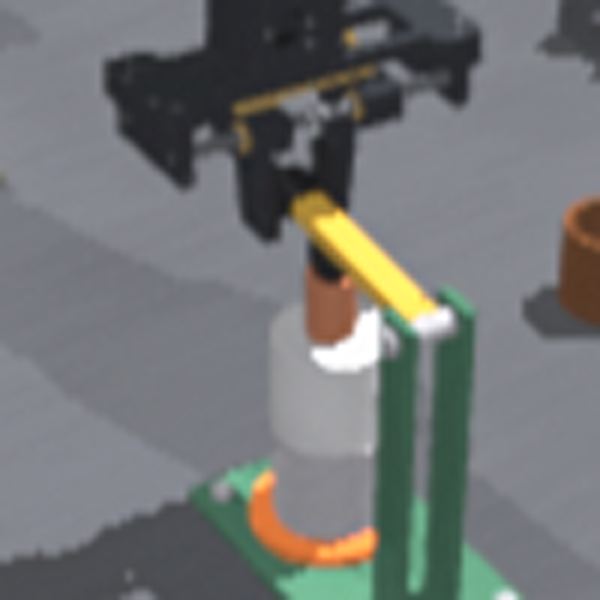

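The pad is just above the stub. I'll creep down to contact.

>>> move_arm --commands '[{"slide": [0.001, -0.001, 0.006], "dr": [0, 0, 0], "jaw": 1}, {"slide": [0, -0.001, 0.005], "dr": [0, 0, 0], "jaw": 1}, {"slide": [0, 0, 0.003], "dr": [0, 0, 0], "jaw": 1}, {"slide": [0, 0, 0.001], "dr": [0, 0, 0], "jaw": 1}]'

```text
clock: 29.2
position: [491.9, 48.9, 179.8]
tcp_rot: [0.001, 0.063, 0.998, -0.0]
ft_force: [2.3, -4.6, 0.1]
grip_width: 27.8
```

>>> move_arm --commands '[{"slide": [0, 0, 0.002], "dr": [0, 0, 0], "jaw": 1}, {"slide": [0, 0, 0.001], "dr": [0, 0, 0], "jaw": 1}]'

```text
clock: 29.4
position: [491.8, 49.0, 178.4]
tcp_rot: [0.001, 0.063, 0.998, -0.0]
ft_force: [2.1, -5.7, 0.4]
grip_width: 27.7
```

>>> move_arm --commands '[{"slide": [0, 0, 0.002], "dr": [0, 0, 0], "jaw": 1}, {"slide": [0, 0, 0.001], "dr": [0, 0, 0], "jaw": 1}]'

```text
clock: 29.6
position: [491.9, 49.0, 176.9]
tcp_rot: [0.001, 0.063, 0.998, -0.0]
ft_force: [2.0, -5.6, 0.5]
grip_width: 27.8
```

>>> move_arm --commands '[{"slide": [0, 0, 0.002], "dr": [0, 0, 0], "jaw": 1}, {"slide": [0, 0, 0.001], "dr": [0, 0, 0], "jaw": 1}]'

```text
clock: 29.8
position: [491.9, 49.0, 176.4]
tcp_rot: [0.001, 0.063, 0.998, -0.001]
ft_force: [-0.2, -6.8, 15.4]
grip_width: 27.9
```

Pad on the stub (+15 N). Ease off slightly, open, and leave upward.

>>> move_arm --commands '[{"slide": [0, 0, -0.001], "dr": [0, 0, 0], "jaw": 1}, {"slide": [0, 0, 0], "dr": [0, 0, 0], "jaw": 0.2}, {"slide": [0, 0, 0], "dr": [0, 0, 0], "jaw": -0.2}, {"slide": [0, 0, 0], "dr": [0, 0, 0], "jaw": -0.6}, {"slide": [0, 0, 0], "dr": [0, 0, 0], "jaw": -0.8}]'

```text
clock: 30.3
position: [490.9, 50.2, 175.6]
tcp_rot: [-0.0, 0.062, 0.998, 0.001]
ft_force: [0.6, 0.2, 0.1]
grip_width: 56.9
```

>>> move_arm --commands '[{"slide": [0, 0, -0.02], "dr": [0, 0, 0], "jaw": -0.8}, {"slide": [0, 0, -0.05], "dr": [0, 0, 0], "jaw": -0.8}, {"slide": [0, 0, -0.08], "dr": [0, 0, 0], "jaw": -0.8}, {"slide": [0.05, -0.05, -0.06], "dr": [0, 0, 0], "jaw": -0.8}, {"slide": [0.04, -0.08, 0], "dr": [0, 0, 0], "jaw": -0.8}]'

```text
clock: 30.8
position: [440.3, -6.0, 284.8]
tcp_rot: [0.004, 0.06, 0.998, 0.002]
ft_force: [0.5, -0.9, 0.2]
grip_width: 79.0
```

>>> move_arm --commands '[{"slide": [0, -0.08, 0], "dr": [0, 0, 0], "jaw": -0.8}, {"slide": [0, -0.08, 0], "dr": [0, 0, 0], "jaw": -0.8}, {"slide": [0, -0.03, 0], "dr": [0, 0, 0], "jaw": -0.8}, {"slide": [0, 0, 0], "dr": [0, 0, 0], "jaw": -0.8}, {"slide": [0, 0, 0], "dr": [0, 0, 0], "jaw": -0.8}]'

```text
clock: 31.3
position: [426.7, -102.8, 281.2]
tcp_rot: [0.0, 0.062, 0.998, 0.0]
ft_force: [-0.8, -0.2, 0.7]
grip_width: 79.3
```

Run:
```python
from h import *
t=cam("top"); s=cam("scene"); crop(t,280,160,400,270,6,"t20.png"); crop(s,265,140,365,240,6,"s20.png"); cv2.imwrite("pics/t20f.png",t["frame"][:,:,::-1])
kn()
print(circ(t,sub(t,305,215,348,256,lambda r,h:(h[...,1]<40)&(h[...,2]>195)),140))
```

```text
P [ 426.9 -102.   281.1] fx -83.6 fy -159.0 th 0.539 r 202.3 F [ 0.2 -0.4 -0. ] w 79.2 yaw 172.98 tilt [ 0.001  0.001 -1.   ]
(array([530.4,  48.2]), np.float64(59.5), 2.25)
```

View pics/t20.png

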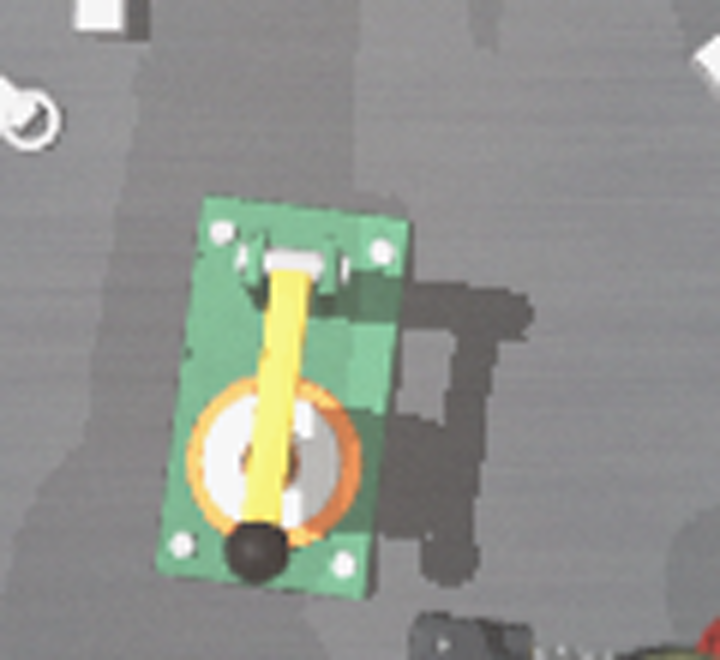

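View pics/s20.png

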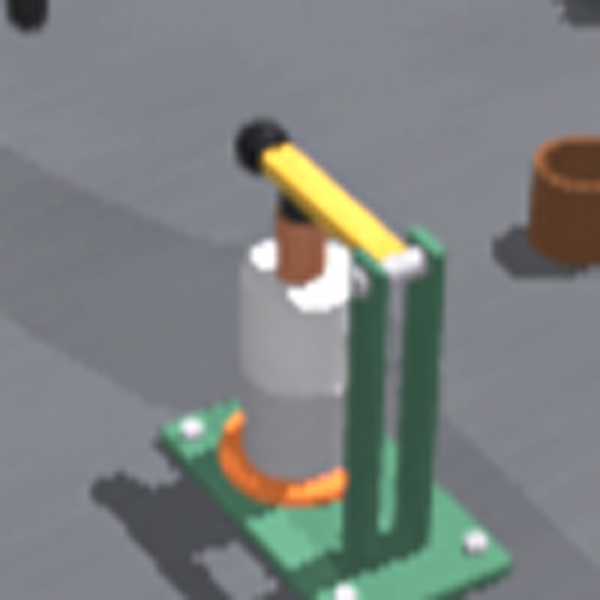

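View pics/t20f.png

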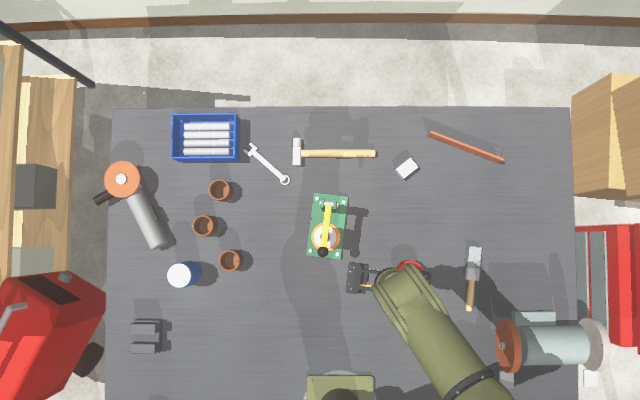

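Run:
```python
from h import *
t=cam("top"); s=cam("scene")
X=tri(t,(323,251.8),s,(308.5,164.2)); print("knob",X, "th~",(X[2]-196)/130)
x0,y0,x1,y1=308,220,343,254;S=8
im=cv2.resize(np.ascontiguousarray(t["frame"][y0:y1,x0:x1]),None,fx=S,fy=S); h=cv2.cvtColor(im,cv2.COLOR_RGB2HSV)
m=((h[...,1]<32)&(h[...,2]>150)).astype(np.uint8); cs,_=cv2.findContours(m,0,cv2.CHAIN_APPROX_NONE)
k=np.vstack([c.reshape(-1,2) for c in cs if cv2.contourArea(c)>300]); p=(k+.5)/S-.5+[x0,y0]
P=onz(t,p,140)[:,:2]; c,_=fixr(P[cv2.convexHull(P.astype(np.float32),returnPoints=False).ravel()],33,[530,45]); r=np.hypot(*(P-c).T); ok=abs(r-33)<1.5; print("upper top",fixr(P[ok],33,c),ok.sum())
print(robot.sense()["clock"])
```

```text
knob [488.82054209  49.81736915 193.51629156] th~ -0.01910544951475904
upper top (array([527.5,  46.8]), np.float64(0.77)) 197
31.5
```

The clamp is level (knob z≈194). The arm hides part of the cup's top in that fit, so I'll take one more independent check from the wrist camera.

>>> move_arm --commands '[{"slide": [-0.01, 0.08, -0.02], "dr": [0, 0, 0], "jaw": -0.8}, {"slide": [0, 0.1, -0.04], "dr": [0, 0, 0], "jaw": -0.8}, {"slide": [0, 0.1, 0], "dr": [0, 0, 0], "jaw": -0.8}, {"slide": [0, 0.03, 0], "dr": [0, 0, 0], "jaw": -0.8}, {"slide": [0, 0, 0], "dr": [0, 0, 0], "jaw": -0.8}]'

```text
clock: 32.0
position: [450.4, 49.9, 309.9]
tcp_rot: [0.001, 0.059, 0.998, 0.001]
ft_force: [-0.0, -0.3, -0.8]
grip_width: 79.6
```

>>> move_arm --commands '[{"slide": [0, 0, 0], "dr": [0, 0, 0], "jaw": -0.8}, {"slide": [0, 0, 0], "dr": [0, 0, 0], "jaw": -0.8}, {"slide": [0, 0, 0], "dr": [0, 0, 0], "jaw": -0.8}]'

```text
clock: 32.3
position: [450.2, 44.3, 308.9]
tcp_rot: [-0.0, 0.064, 0.998, -0.0]
ft_force: [0.4, -0.4, 0.3]
grip_width: 79.2
```

Run:
```python
from h import *
w=cam("wrist"); cv2.imwrite("pics/w21.png",w["frame"][:,:,::-1]); kn()
t=cam("top")
crop(t,295,205,355,265,10,"t21.png")
```

```text
P [450.3  44.4 309. ] fx -78.7 fy -10.8 th 0.663 r 214.0 F [-0.3  0.  -0.4] w 79.0 yaw 172.69 tilt [-0.001 -0.001 -1.   ]
```

View pics/w21.png

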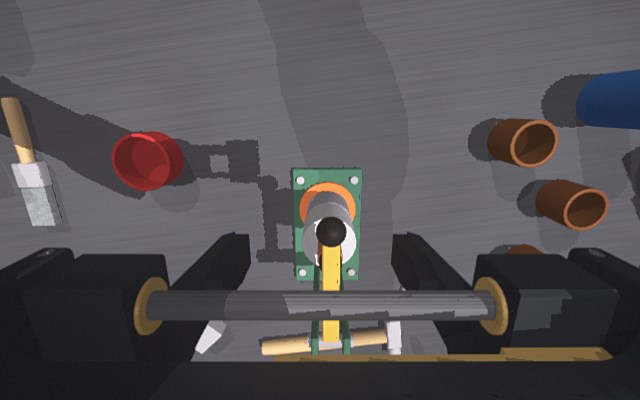

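Run:
```python
from h import *
w=cam("wrist"); crop(w,290,165,370,265,6,"w22.png")
u=lambda X:proj(w,X).round(1).tolist()
a=np.linspace(0,2*np.pi,73)
im=cv2.resize(np.ascontiguousarray(w["frame"][165:265,290:370,::-1]),None,fx=6,fy=6,interpolation=cv2.INTER_CUBIC)
for z,col in((140,(0,0,255)),(80,(255,0,255)),(20,(255,0,0))):
    q=proj(w,np.c_[529.9+33*np.cos(a),45.2+33*np.sin(a),np.full(73,z)])
    cv2.polylines(im,[((q-[290,165]+.5)*6).astype(np.int32)],True,col,1)
cv2.imwrite("pics/w23.png",im)
```

```text
(no output)
```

View pics/w23.png

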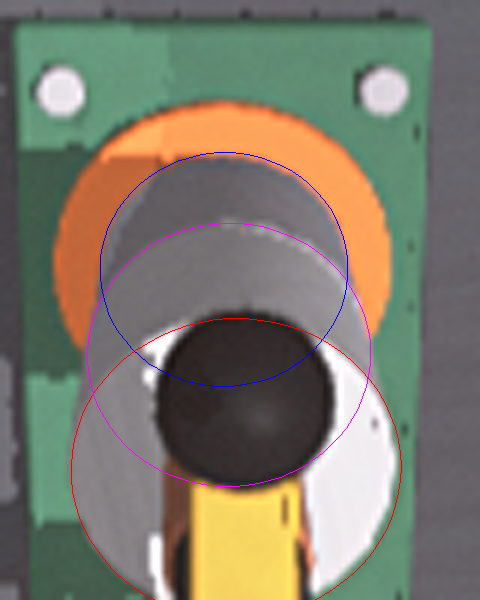

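View pics/w22.png

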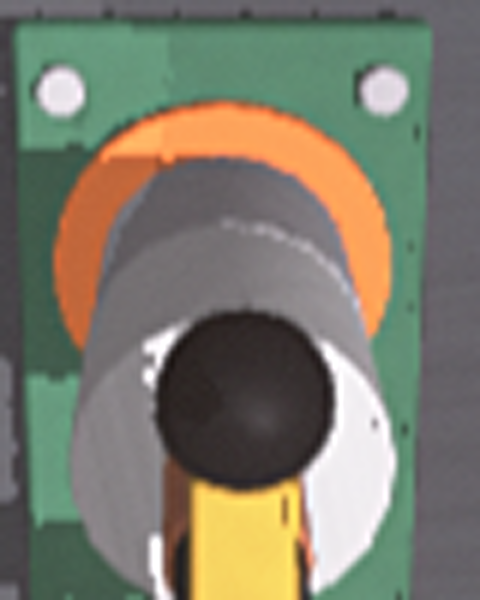

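The base, seam and top outlines of one common axis at (529.9, 45.2) all match the picture within about a pixel. The stack is straight and flush and the pad is on the stub, so I'll hand in.

Run:
```python
from h import *
print(robot.finish_job()); print(robot.sense()["clock"])
```

```text
the job is handed in; nothing more can be done
None
the job is handed in; nothing more can be done
```

The silencer is set up for tacking and handed in, about 32 s into the 72 s allowed. I stood the steel cup on the seat, the baffle inside it and the stub cup mouth down on top. I then brought the clamp over by its knob along its arc until the pad rested on the stub (about 15 N), and let go.

**Checks that agreed:**
- Just before set-down, the wrist camera put the two rims within about 1 mm of each other. The top view after release put the upper cup within 1 mm of that.
- In the last wrist picture, one vertical axis at (529.9, 45.2) mm matched the stack's base, seam and top within about a pixel. That is about 1 mm from the measured seat centre.
- The knob came out at z ≈ 194 mm, so the clamp is level to about −0.02 rad, with 1–2 mm of measuring error.
- The top view after the job showed no other item visibly moved. The red cap was partly hidden behind the arm there, but showed clear in the last wrist picture.

**Checks that disagreed:**
- The last top-camera fit of the upper cup gave (527.5, 46.8) mm, about 3 mm off the other readings. The clamp arm was covering part of the cup then, so I trusted the wrist view.
- Earlier I took the lower rim's edge for the upper rim, which made the upper cup look tilted. I corrected that before setting it down.

I did not separately check the baffle once the upper cup covered it. Before that it stood upright, within about 2 mm of the cup's axis.

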